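# Tip the walnut drum to the scooping mark

### The arm

A 6-joint arm with a two-finger parallel gripper is mounted at the origin on the work surface. World frame = base frame: x ahead of the robot, y to its left, z up, the work surface at z = 0. Lengths are in m, angles in rad, forces in N, time in s.
With the tool pointing down it reaches from about 0.325 to 0.75 m from the base axis. Payload 7.6 kg.
Tool frame: the origin (TCP) lies at the very end of the fingers, on their centre line; the grasp point (between the pads) lies r.grasp_offset behind it (r.grasp_offset is the distance from the TCP to the grasp point, in m); z points along the fingers, x is the direction in which the jaws open and shut, and the axes are right-handed (so a half turn about z gives the same grasp; the last joint's range is limited). The gripper opens to 85 mm and grips with 20 to 120 N. Pads are 22 mm wide; open, the fingers measure 114 mm over their backs; the gripper's body (76 mm by 85 mm) begins 54 mm behind the grasp point. The pads swing forward as they close: fully open they stand 13 mm farther back than shut.
Start: joints at [1.039, 0.052, 1.401, -0, 1.689, -0.07], TCP at [0.234, 0.47, 0.231] pointing down, gripper open.
Joint ranges: [-2.9, 2.9], [-0.91, 2.17], [0.12, 2.37], [-1.06, 4.2], [0.26, 2.73], [-2.93, 2.93]. Speed limits (rad/s): [2.57, 2.57, 3.01, 3.14, 3.14, 3.14].

### API

Orientations are given as a unit quaternion [x, y, z, w].
In Python, from rig import sensors, camera, calibration, r, spotter gives the robot as it stands.
- The arm moves only by the tool send_rows, never from a script. Its argument "commands" is a list of rows, each a list of 7 numbers: the turn, a rotation vector about the world's x, y, z in rad, then the shift along the world's x, y, z in cm, then the closure, from 0 (fully open) to 1 (shut). A call has 1 to 12 rows; each row shifts and turns the commanded pose from where the row before left it; what a row does not reach is not made up. A row lasts 1/8 s, in which the tool goes at most 62.5 mm and 10.7 degrees, less where a joint would pass 70% of its speed; a pose out of reach is approached as far as the arm can. A call with a gripper value outside its range is refused whole. The fingers move at their own pace and stop on an object; the grip force is fixed at half the most. Time passes only in rows, so rows that do not move let the fingers close. It gives the time, the measured TCP pose, the force and the opening at its end, in the units of the state.
- sensors.state(): the state, without advancing time (a new reading comes with each control period).
- camera(name): name is "side" or "top" or "wrist"; returns the picture (420x560x3 uint8, red, green, blue); there is no depth.
- calibration(name): a dict with "vfov" (degrees; the focal length in pixels is half the picture's height over the tangent of half this angle, whatever the lens; pixels are square), "cx", "cy" (the principal point, pixels), "world_to_cam" (4x4, takes a point from world to camera coordinates); the wrist camera has in their place "T_tool_cam" (4x4, takes a point from camera to tool coordinates, whose origin is the TCP and whose axes are the tool frame's). Camera axes: x right, y down, z forward; pixel columns grow to the right and rows downward; lengths in m; the calibration is good to about 2 mm. The wrist camera is an equidistant fisheye: a pixel r from the principal point sees the ray r / f radians off the axis. A picture is of the moment at which its call begins: read the wrist's pose just before it. calibration takes no time and is no camera call.
- r.sign_off(): hands the job in, once; it reports no verdict.
Trained networks look in the newest picture that a camera, given by its name, has taken for a name from the list of things; names that differ only in an ending like _2 or _b are one class to them, and where a whole thing is asked for, a point or a joint stands for the part that bears it (a point fixed in the world has none). Each returns a list of dicts, best first, with "confidence" (0 to 1); they miss things now and then, are a little off and sometimes report something else, mostly with a low value. They report only what shows in the picture. A call takes as long as a camera call.
- spotter.spot_in(target, camera): "bbox" ([left, top, width, height] in pixels, round what is visible of it).
- spotter.cut_out(target, camera): "region" (420x560 bool, what is visible of it) and "bbox" ([left, top, width, height] in pixels, round what is visible of it).
The state is a dict: "t": time; "qpos": joint angles; "qd": joint speeds; "joint_torque": joint torques, N m; "tcp_pos": TCP position; "orientation": TCP orientation; "contact_force": force on the tool from outside, world axes, zero at the start; "wrist_torque": the same for the moment, N m; "gripper_width": finger opening in m.
Only numpy, scipy, OpenCV 4.12 (cv2) and the standard library are available. Lean on these libraries where they do the work, as an engineer would, in place of code of your own. Each camera call takes 0.05 s, during which the arm holds its last target. There are 200 camera calls.

### The job

Using the ball knob of its sprung hand lever, tip the steel walnut drum until its pointer stands at the brass index and keep it there for six seconds so that somebody can scoop. Then let it back to upright gently and let go of it. Move the drum by the knob only, without touching the drum itself, do not let it bang back into its upright stop or go all the way over to the far stop, leave the index where it is set, and do not knock over the mug or the jar.

Things in the scene. Friction and masses are not known exactly. Their poses are not given: they have to be found in the camera images.
- stand: Tilting stand, fixed on the counter: wooden base 270 x 210 x 14 mm, two steel posts (tops 169 mm up); origin under the base's centre. A walnut drum hangs between the posts on trunnions along the stand's x axis, 150 mm above the counter; its sprung lever is on the -x side (towards the robot), the dial on the +x side.
- drum_centre (a point): Centre of the drum, on the trunnion axis 150 mm up. Steel, open, 170 mm wide, 190 mm high, top-heavy: balances somewhere from 0.18 to 0.42 rad of tilt, below that it falls back upright, above it falls over. Nominal drum 3.2 kg (+-15 %), walnuts 1.5 kg (+-20 %), inertia about the axis 0.021 kg m2, toppling moment 0.43 N m per rad away from balance, damping 0.05 N m s/rad.
- drum (a joint): Tilt of the drum in rad: 0 is upright on its stop, where it rests at the start; it grows as the drum's top goes towards the stand's -y side (right-handed turn about the stand's x axis); far stop at 0.75.
- pivot (a point): Point on the trunnion axis (the stand's x axis) in the lever's plane: 155 mm towards -x from the stand's centre, 150 mm up. The lever turns about it.
- knob (a point): Centre of the black ball knob, 36 mm diameter, on the lever: a flat spring steel blade, 140 mm from pivot to knob. 290 mm up at the start; moves on a circle of 140 mm about the pivot, across the trunnion axis. Free room around and above; it can be pinched from above with the fingers along the stand's x axis, and turns between the pads. Lever and knob weigh 50 g.
- lever (a joint): Bend of the lever against the drum in rad, same sense as the drum's tilt; 0 when free and at the start, limits +-1. Knob's tilt about the pivot = drum + lever. Spring 0.26 N m/rad, damping 0.02 N m s/rad; moment on the drum = 0.26 x bend, softer than the toppling moment, so a knob held still does not keep the drum still. From upright the drum lifts off at 0.3 to 0.8 rad of bend.
- pointer_tip (a point): Tip of the drum's steel pointer in front of the dial, 150 mm from the trunnion axis and 133 mm towards +x from the drum's centre; straight above the axis when the drum is upright.
- index (a joint): Setting of the brass index on the dial's rim: the drum tilt in rad at which the pointer tip meets it, 0.2 to 0.45. Stiff slide, leave it alone.
- index_tip (a point): The reading point of the index, on the same circle (150 mm) and in the same plane as the pointer tip; the small brass block sits just outside it on the dial's rim.
- mug: White mug, 80 mm across, 90 mm high, beside the stand on its +y side; origin at the underside's centre, z up.
- jar: Glass jar with steel lid, 64 mm across, 100 mm high, beside the stand on its -y side; origin at the underside's centre, z up.

How it is judged:
On the way, in this order (a step that is already met when the one before it is completed fails the run):
1. the pointer stays at the index for six seconds (distance between pointer_tip and index_tip below 0.015 m), for 5.5 s.
2. the drum is back upright (value of joint drum below 0.03 rad), for 0.2 s.
At the end, for the whole second after the job is handed in: After the pointer tip has stayed within 15 mm (0.1 rad) of the index for 5.5 s on end, the drum rests upright on its stop (tilt under 0.03 rad), its lever free and unbent (within 0.1 rad), the index where it was (within 10 mm), mug and jar upright (value of joint drum below 0.03 rad and not (velocity of joint drum above 0.05 rad/s) and value of joint lever between -0.1 and 0.1 rad and angle between each of mug, jar's own z axis and vertical below 0.3 rad and distance of index_tip from where it was at the start of the episode below 0.01 m); the robot touches nothing.
It fails at once if the drum goes over to the far stop (tilt above 0.72 rad) (value of joint drum above 0.72 rad).
It fails at once if the drum bangs back into its upright stop (faster than 0.7 rad/s) (value of joint drum below 0.03 rad and velocity of joint drum below -0.7 rad/s).
It fails at once if the index is moved by more than 10 mm (distance of index_tip from where it was at the start of the episode above 0.01 m).
It fails at once if mug or jar knocked over (angle between any of mug, jar's own z axis and vertical above 0.7 rad).
It fails at once if the robot touches the drum itself (more than 1 N) (contact force between any of the arm, the fingers and drum_c0 above 1 N or contact force between any of the arm, the fingers and drum_c1 above 1 N).
It also fails if it takes over 72 s, if anything falls off the work surface, if the arm or the gripper's body presses on something with over 40 N, if the wrist force passes 120 N, or if a joint passes its speed limit or range.

## Working session

There is one attempt and no reset: what is moved stays moved. The work goes in short steps, Python scripts to look and compute and a tool call to move; the robot and the scene stay as the last step left them, time stands still between calls to the robot, and variables do not carry over. Pictures are saved under pics/ and viewed, on a budget of 15 in all, crops included, one or two more only if the job needs it, and the job is handed in when it is done.

Besides the shell and the picture viewer there is one more tool, called after ">>>" as name([rows], argument=value, ...), one row to a line, values as JSON. send_rows: Moves the arm, as the interface text tells. Its arguments: {"type":"object","properties":{"commands":{"type":"array"}},"required":["commands"]}

```bash
mkdir -p pics; ls; cat > h.py <<'E'
import numpy as np, cv2
from rig import sensors, camera, calibration, r, spotter
def save(n,fn):
    im=camera(n); cv2.imwrite('pics/'+fn,im[:,:,::-1]); return im
E
python3 - <<'E'
from h import *
s=sensors.state(); print({k:np.round(v,3) for k,v in s.items()}); print(r.grasp_offset)
a=save('side','s0.png'); b=save('top','t0.png')
for n in ('side','top'):
    c=calibration(n); print(n,c['vfov'],c['cx'],c['cy'],np.round(c['world_to_cam'],3).tolist())
    for t in ('stand','knob','pointer_tip','index_tip','mug','jar','drum'):
        print(t,[(np.round(d['bbox']).tolist(),round(d['confidence'],2)) for d in spotter.spot_in(t,n)][:2])
E
```

```text
pics
{'t': np.float64(0.0), 'qpos': array([ 1.039,  0.053,  1.402, -0.   ,  1.689, -0.07 ]), 'qd': array([ 0.001, -0.   , -0.002,  0.   ,  0.   ,  0.   ]), 'joint_torque': array([ 1.0000e-03, -3.8167e+01, -3.6019e+01, -0.0000e+00,  6.0000e-03,
       -0.0000e+00]), 'tcp_pos': array([0.234, 0.47 , 0.23 ]), 'orientation': array([ 0.85 ,  0.527, -0.001,  0.   ]), 'contact_force': array([ 0.545, -0.004,  0.108]), 'wrist_torque': array([-0.034, -0.009,  0.024]), 'gripper_width': np.float64(0.085)}
0.0187
side 54.96981477102708 276.62088076893804 215.50202931641715 [[0.737, -0.676, 0.006, -0.461], [-0.512, -0.564, -0.647, 0.431], [0.441, 0.474, -0.762, 0.789], [0.0, 0.0, 0.0, 1.0]]
stand [([238.0, 153.0, 152.0, 180.0], 0.63)]
knob [([252.0, 236.0, 21.0, 54.0], 0.7)]
pointer_tip [([254.0, 172.0, 96.0, 116.0], 0.64), ([250.0, 233.0, 21.0, 56.0], 0.58)]
index_tip [([363.0, 159.0, 10.0, 11.0], 0.63)]
mug [([230.0, 191.0, 34.0, 39.0], 0.64)]
jar [([357.0, 286.0, 37.0, 45.0], 0.58)]
drum [([249.0, 170.0, 107.0, 116.0], 0.95)]
top 46.088197451458576 274.76502210344654 213.64280447984217 [[0.053, -0.999, 0.003, -0.017], [-0.977, -0.052, -0.209, 0.64], [0.209, 0.008, -0.978, 1.203], [0.0, 0.0, 0.0, 1.0]]
stand [([266.0, 128.0, 98.0, 146.0], 0.82)]
knob [([320.0, 260.0, 16.0, 14.0], 0.84)]
pointer_tip [([274.0, 136.0, 87.0, 142.0], 0.73), ([266.0, 127.0, 100.0, 149.0], 0.35)]
index_tip []
mug [([212.0, 184.0, 31.0, 51.0], 0.58)]
jar [([376.0, 195.0, 32.0, 30.0], 0.75)]
drum [([270.0, 136.0, 88.0, 143.0], 0.77)]
```

```bash
python3 - <<'E'
import cv2,numpy as np
a=cv2.imread('pics/s0.png');b=cv2.imread('pics/t0.png')
cv2.imwrite('pics/c0.png',np.hstack([cv2.resize(a[130:350,205:415],None,fx=1.9,fy=1.9,interpolation=2)[:400,:400],cv2.resize(b[110:320,190:420],(400,400))]))
cv2.imwrite('pics/s0z.png',cv2.resize(a[135:345,220:420],None,fx=2.8,fy=2.8,interpolation=2))
cv2.imwrite('pics/t0z.png',cv2.resize(b[110:300,200:420],None,fx=3,fy=3,interpolation=2))
E
```

```text
(no output)
```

View pics/s0z.png

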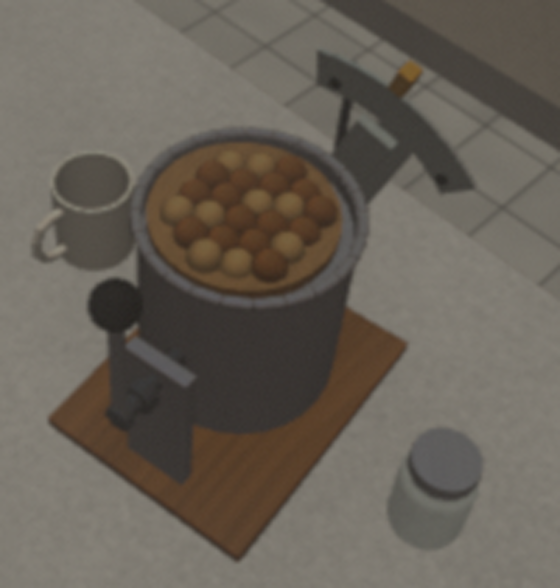

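View pics/t0z.png

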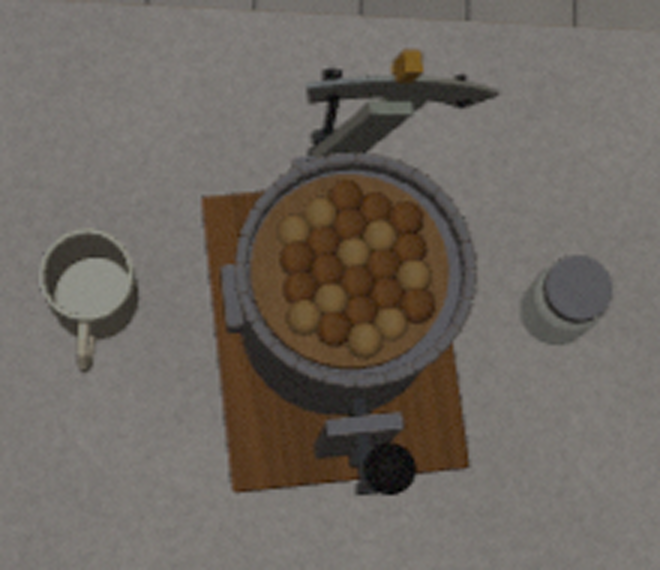

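Side crop: knob at full-picture pixel (260.7, 244), brass index block at (365, 162.5). Top: knob at (329.7, 266), index block at (336, 132), base corners at crop (203,197), (234,491) and (468,467).

```bash
cat >> h.py <<'E'
def ray(n,u,v):
    c=calibration(n); f=210/np.tan(np.radians(c['vfov'])/2); T=np.linalg.inv(c['world_to_cam'])
    d=T[:3,:3]@np.array([(u-c['cx'])/f,(v-c['cy'])/f,1]); return T[:3,3],d/np.linalg.norm(d)
def tri(a,b):
    A=[];B=[]
    for o,d in (ray('side',*a),ray('top',*b)):
        P=np.eye(3)-np.outer(d,d); A.append(P);B.append(P@o)
    A=np.vstack(A);B=np.hstack(B); x,_,_,_=np.linalg.lstsq(A,B,rcond=None); return x,np.linalg.norm(A@x-B)
def plane(n,u,v,z):
    o,d=ray(n,u,v); return o+d*(z-o[2])/d[2]
def proj(n,p):
    c=calibration(n); f=210/np.tan(np.radians(c['vfov'])/2); q=c['world_to_cam']@np.append(p,1); return np.array([c['cx']+f*q[0]/q[2],c['cy']+f*q[1]/q[2]])
E
python3 - <<'E'
from h import *
k=tri((260.7,243.9),(329.7,266)); print('knob',k)
i=tri((365,162.5),(336,131.7)); print('index',i)
t=lambda x,y:plane('top',200+x/3,110+y/3,.014)
s=lambda x,y:plane('side',220+x/2.8,135+y/2.8,.014)
A,B,C=t(203,197),t(234,491),t(468,467)
a,b,c=s(50,421),s(238,558),s(406,346)
print(A,B,C,a,b,c)
x=(A-B)/np.linalg.norm(A-B); y=(B-C)/np.linalg.norm(B-C)
print('yaw',np.arctan2(x[1],x[0]),np.arctan2(-y[0],y[1]), 'side',np.arctan2(*(c-b)[1::-1]),np.linalg.norm(A-B),np.linalg.norm(B-C),np.linalg.norm(a-b),np.linalg.norm(b-c))
print('centre',(A+C)/2,(a+c)/2)
# fit stand pose
from scipy.optimize import least_squares
def pts(p):
    cx,cy,w,q=p; R=np.array([[np.cos(w),-np.sin(w),0],[np.sin(w),np.cos(w),0],[0,0,1]])
    g=lambda v:R@np.array(v)+[cx,cy,0]
    return g,q
obs=[('top',(200+203/3,110+197/3),(.135,.105,.014)),('top',(200+234/3,110+491/3),(-.135,.105,.014)),('top',(200+468/3,110+467/3),(-.135,-.105,.014)),
('side',(220+50/2.8,135+421/2.8),(-.135,.105,.014)),('side',(220+238/2.8,135+558/2.8),(-.135,-.105,.014)),('side',(220+406/2.8,135+346/2.8),(.135,-.105,.014)),
('side',(260.7,243.9),(-.155,0,.29)),('top',(329.7,266),(-.155,0,.29))]
def res(p):
    g,q=pts(p); o=[proj(n,g(v))-uv for n,uv,v in obs]
    return np.ravel(o)
z=least_squares(res,[.5,-.05,.05,.3]); print(z.x,np.round(z.fun,1))
g,_=pts(z.x); print('knob model',g((-.155,0,.29)))
w=z.x[2]; Rm=np.array([[np.cos(w),-np.sin(w),0],[np.sin(w),np.cos(w),0],[0,0,1]])
l=Rm.T@(i[0]-[z.x[0],z.x[1],0]); print('index local',l,'angle',np.arctan2(-l[1],l[2]-.15),np.hypot(l[1],l[2]-.15))
for q in np.arange(.2,.46,.05):
    print(q,[np.round(proj(n,g((.133,-rr*np.sin(q),.15+rr*np.cos(q)))),1).tolist() for n in('side','top') for rr in(.15,.16)])
E
```

```text
knob (array([ 0.48812505, -0.10422464,  0.29022887]), np.float64(0.00021596773689798007))
index (array([ 0.77306187, -0.10672137,  0.31629861]), np.float64(0.0009509957911866964))
[0.75624829 0.04238827 0.014     ] [0.49147853 0.00050739 0.014     ] [ 0.52326339 -0.20302281  0.014     ] [ 0.49223146 -0.0040651   0.014     ] [ 0.52466188 -0.20468465  0.014     ] [ 0.78587415 -0.16402517  0.014     ]
yaw 0.15687869514272004 0.15491651667782688 side 0.15441766026064804 0.2680616304909288 0.20599713418837723 0.20322385710667393 0.26435779252816416
centre [ 0.63975584 -0.08031727  0.014     ] [ 0.63905281 -0.08404514  0.014     ]
[ 0.64078185 -0.08117272  0.15492839  0.3       ] [-0.3 -0.6 -0.5  0.1  1.  -0.1 -1.8 -1.3  0.   0.6  1.1 -1.   0.   0.5
  0.4  0.2]
knob model [ 0.48763835 -0.10509067  0.29      ]
index local [ 0.12675325 -0.04565468  0.31629861] angle 0.26793327067780004 0.17245166380902208
0.2 [[358.2, 164.6], [359.7, 161.6], [327.5, 132.8], [328.9, 131.0]]
0.25 [[361.0, 166.7], [362.8, 163.8], [330.8, 132.7], [332.4, 131.0]]
0.3 [[363.8, 168.9], [365.8, 166.1], [333.9, 132.7], [335.8, 131.0]]
0.35 [[366.5, 171.1], [368.7, 168.6], [337.0, 132.8], [339.1, 131.1]]
0.39999999999999997 [[369.1, 173.5], [371.5, 171.1], [340.0, 133.0], [342.3, 131.3]]
0.44999999999999996 [[371.7, 176.0], [374.3, 173.8], [342.9, 133.2], [345.5, 131.5]]
```

>>> send_rows([
  [0,0,-0.08,2.1,-4.8,3.7,0.3],
  [0,0,-0.08,2.1,-4.8,3.7,0.3],
  [0,0,-0.08,2.1,-4.8,3.7,0.3],
  [0,0,-0.08,2.1,-4.8,0,0.3],
  [0,0,-0.08,2.1,-4.8,0,0.3],
  [0,0,-0.08,2.1,-4.8,0,0.3],
  [0,0,-0.08,2.1,-4.8,0,0.3],
  [0,0,-0.08,2.1,-4.8,0,0.3],
  [0,0,-0.08,2.1,-4.8,0,0.3],
  [0,0,-0.08,2.1,-4.8,0,0.3],
  [0,0,-0.08,2.1,-4.8,0,0.3],
  [0,0,-0.075,2.1,-4.8,0,0.3],
])

```text
t: 2.3
tcp_pos: [0.4847, -0.104, 0.3396]
orientation: [0.997, 0.076, 0.0, 0.0]
contact_force: [1.6, 1.1, 0.3]
gripper_width: 0.0598
```

```bash
python3 - <<'E'
from h import *
s=sensors.state(); print({k:np.round(v,3) for k,v in s.items()})
w=save('wrist','w1.png'); a=save('side','s1.png'); b=save('top','t1.png')
cv2.imwrite('pics/st1.png',np.hstack([a[110:350,200:420],b[80:320,190:420]])[:,:,::-1].repeat(1,0))
im=cv2.imread('pics/st1.png'); cv2.imwrite('pics/st1.png',cv2.resize(im,None,fx=1.75,fy=1.75,interpolation=2))
c=calibration('wrist'); print(c)
E
```

```text
{'t': np.float64(2.3), 'qpos': array([-0.286, -0.027,  1.267,  0.   ,  1.901, -0.437]), 'qd': array([-0.687,  0.652, -0.621,  0.001, -0.032, -0.093]), 'joint_torque': array([  2.165, -38.337, -33.163,  -0.151,   0.136,   0.099]), 'tcp_pos': array([ 0.485, -0.104,  0.34 ]), 'orientation': array([0.997, 0.076, 0.   , 0.   ]), 'contact_force': array([1.587, 1.056, 0.327]), 'wrist_torque': array([ 0.014,  0.009, -0.029]), 'gripper_width': np.float64(0.06)}
{'vfov': 65.70646984690485, 'cx': 280.6414974282772, 'cy': 206.45208690395532, 'T_tool_cam': array([[ 9.99999871e-01, -5.08397160e-04, -6.39645015e-06,
         1.01965610e-03],
       [ 4.92266083e-04,  9.64969671e-01,  2.62360995e-01,
        -6.62404384e-02],
       [-1.27211204e-04, -2.62360964e-01,  9.64969797e-01,
        -1.44249101e-01],
       [ 0.00000000e+00,  0.00000000e+00,  0.00000000e+00,
         1.00000000e+00]])}
```

View pics/w1.png

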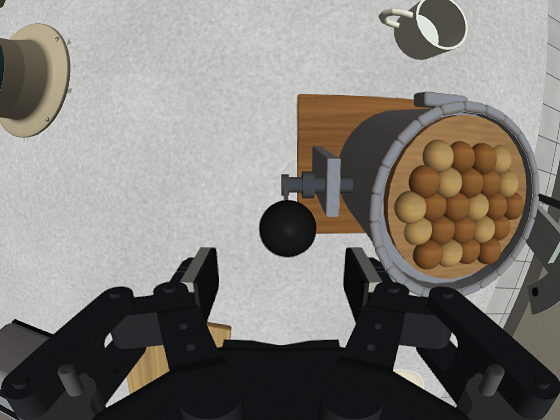

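View pics/st1.png

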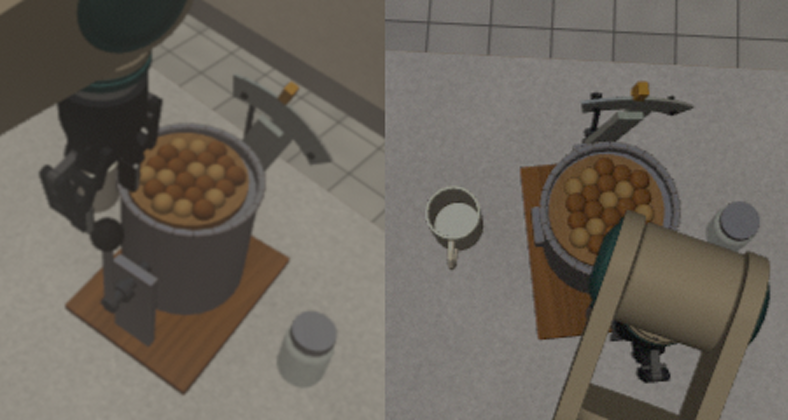

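Wrist view: knob at (288, 228), drum top with nuts fully visible around (460, 195). The gripper covers little of the drum in the side view, and the dial with its index stays visible. The top view still shows the dial and pointer.

```bash
cat >> h.py <<'E'
from scipy.spatial.transform import Rotation as Ro
from scipy.optimize import minimize_scalar
CW=calibration('wrist'); FW=210/np.tan(np.radians(CW['vfov'])/2)
CX,CY,YAW=.6408,-.0812,.1549
RM=Ro.from_euler('z',YAW).as_matrix()
def wpose(s):
    T=np.eye(4); T[:3,:3]=Ro.from_quat(s['orientation']).as_matrix(); T[:3,3]=s['tcp_pos']; return T@CW['T_tool_cam']
def wproj(T,P):           # P Nx3 world
    q=(P-T[:3,3])@T[:3,:3]; n=np.hypot(q[:,0],q[:,1]); th=np.arctan2(n,q[:,2])*FW/np.maximum(n,1e-9)
    return np.c_[CW['cx']+th*q[:,0],CW['cy']+th*q[:,1]]
def wray(T,u,v):
    a,b=u-CW['cx'],v-CW['cy']; rr=np.hypot(a,b); t=rr/FW
    return T[:3,3],T[:3,:3]@np.array([np.sin(t)*a/rr,np.sin(t)*b/rr,np.cos(t)])
G=np.arange(-.09,.0901,.0012); GX,GY=np.meshgrid(G,G); RR=np.hypot(GX,GY); M=RR<.087
HN=.085
def discpts(d,hn=HN):
    x,y=GX[M],GY[M]; z=np.where(RR[M]<.07,hn,.095)
    c,s=np.cos(d),np.sin(d)
    P=np.c_[x,y*c-z*s,.15+y*s+z*c]
    return P@RM.T+[CX,CY,0]
def tex(im,T,d,hn=HN):
    g=cv2.GaussianBlur(cv2.cvtColor(im,cv2.COLOR_RGB2GRAY),(0,0),1).astype(np.float32)
    p=wproj(T,discpts(d,hn)).astype(np.float32)
    v=cv2.remap(g,p[:,:1].copy(),p[:,1:].copy(),1)[:,0]
    ok=(p[:,0]>1)&(p[:,0]<558)&(p[:,1]>1)&(p[:,1]<418)
    return np.where(ok,v,np.nan)
def ncc(a,b):
    k=~(np.isnan(a)|np.isnan(b)); return np.corrcoef(a[k],b[k])[0,1]
def tilt(im,T,ref,hn=HN):
    ds=np.arange(-.06,.7,.02); sc=[ncc(tex(im,T,d,hn),ref) for d in ds]; i=int(np.argmax(sc))
    m=minimize_scalar(lambda d:-ncc(tex(im,T,d,hn),ref),bounds=(ds[i]-.02,ds[i]+.02),method='bounded',options=dict(xatol=5e-4))
    return m.x,-m.fun
def knobK(s):             # knob angle from grasp point, knob offset along tool ignored
    p=RM.T@(s['tcp_pos']+[0,0,r.grasp_offset]-np.array([CX,CY,0])); return p, np.arctan2(-p[1],p[2]-.15)
E
python3 - <<'E'
from h import *
import pickle
s=dict(t=2.3,tcp_pos=np.array([.4847,-.104,.3396]),orientation=np.array([.997,.076,0,0]))
T=wpose(s); o,d=wray(T,288,228); p=o+d*(.29-o[2])/d[2]; print('knob wrist',p, wproj(T,np.array([[.4876,-.1051,.29]])))
s2=sensors.state(); T2=wpose(s2); w2=save('wrist','w2.png'); print(s2['tcp_pos'],s2['orientation'],s2['contact_force'],s2['wrist_torque'])
np.savez('ref.npz',T=T2,im=w2)
w1=cv2.imread('pics/w1.png')[:,:,::-1].copy()
for hn in (.07,.08,.085,.09,.1):
    print(hn,tilt(w1,T,tex(w2,T2,0,hn),hn))
for n in range(3):
    s=sensors.state(); print(s['contact_force'],s['wrist_torque'])
E
```

```text
knob wrist [ 0.49036448 -0.10367524  0.29      ] [[283.31802146 229.48668948]]
[ 0.48450935 -0.10404939  0.33850087] [ 9.97162883e-01  7.52679435e-02 -8.96499543e-04 -3.41797472e-04] [-1.22106626  0.70289753 -0.03803383] [-0.03152159 -0.00194829  0.0056405 ]
0.07 (np.float64(-0.0027383130310817388), np.float64(0.9958158395477447))
0.08 (np.float64(-0.002725024905643643), np.float64(0.9960982022482214))
0.085 (np.float64(-0.002519637550089668), np.float64(0.9961730438302594))
0.09 (np.float64(-0.002439741742891277), np.float64(0.9962592857987124))
0.1 (np.float64(-0.0023139026995309692), np.float64(0.9962938743170003))
[-0.56659771  0.63041963 -0.1032884 ] [-0.00883658  0.01405101 -0.03761939]
[-0.56659771  0.63041963 -0.1032884 ] [-0.00883658  0.01405101 -0.03761939]
[-0.56659771  0.63041963 -0.1032884 ] [-0.00883658  0.01405101 -0.03761939]
```

>>> send_rows([
  [0,0,0,0.4,0,-1.4,0.3],
  [0,0,0,0,0,-1.4,0.3],
  [0,0,0,0,0,-1.4,0.3],
  [0,0,0,0,0,-1.4,0.3],
  [0,0,0,0,0,-1.4,0.3],
  [0,0,0,0,0,0,0.3],
])

```text
t: 3.25
tcp_pos: [0.4878, -0.1022, 0.268]
orientation: [0.997, 0.077, -0.001, -0.0]
contact_force: [-0.2, 0.7, 0.6]
gripper_width: 0.0598
```

```bash
python3 - <<'E'
from h import *
s=sensors.state(); print(s['t'],s['tcp_pos'],s['contact_force'],s['gripper_width'])
T=wpose(s); im=save('wrist','w3.png'); a=save('side','s3.png'); z=np.load('ref.npz')
for hn in (.07,.085,.095): print(hn,tilt(im,T,tex(z['im'],z['T'],0,hn),hn))
cv2.imwrite('pics/c3.png',np.hstack([im[100:400,130:560],cv2.resize(a[150:300,220:405],(370,300))])[:,:,::-1])
E
```

```text
3.25 [ 0.48782866 -0.10216478  0.268023  ] [-0.16951065  0.69192372  0.63429711] 0.059798578098255555
0.07 (np.float64(0.0033481857382224606), np.float64(0.4652411058667523))
0.085 (np.float64(0.0009326176888670018), np.float64(0.5440368548210993))
0.095 (np.float64(-0.0017525403833130713), np.float64(0.5605499388258843))
```

View pics/c3.png

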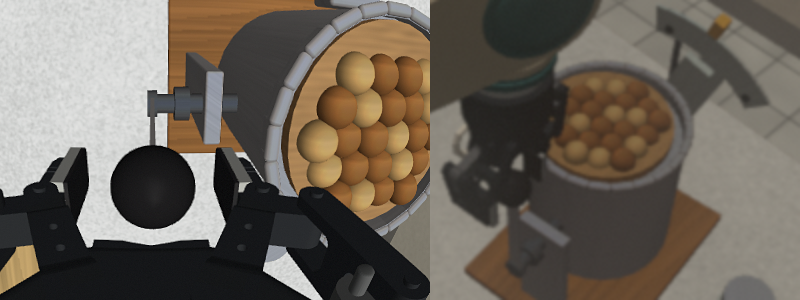

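The knob sits centred between the pads, and the drum's rim and nuts stay in the wrist view. I'll close now.

>>> send_rows([
  [0,0,0,0,-0.2,0,0.6],
  [0,0,0,0,0,0,0.8],
  [0,0,0,0,0,0,1],
  [0,0,0,0,0,0,1],
  [0,0,0,0,0,0,1],
])

```text
t: 3.98
tcp_pos: [0.4889, -0.1043, 0.2706]
orientation: [0.997, 0.077, 0.001, 0.0]
contact_force: [3.2, 1.0, 6.0]
gripper_width: 0.0336
```

```bash
python3 - <<'E'
from h import *
s=sensors.state(); T=wpose(s); im=save('wrist','w4.png'); z=np.load('ref.npz')
print(s['t'],s['tcp_pos'],s['contact_force'],s['wrist_torque'],s['gripper_width'],knobK(s))
for hn in (.07,.085,.095): print(hn,tilt(im,T,tex(z['im'],z['T'],0,hn),hn))
np.savez('ref2.npz',T=T,im=im)
E
```

```text
3.975 [ 0.48889545 -0.10428926  0.2705748 ] [3.19978746 0.99527015 5.98468906] [ 0.05876339 -0.63457152 -0.07289909] 0.033578811343637736 (array([-0.15364803,  0.00062322,  0.2892748 ]), np.float64(-0.004474744173707879))
0.07 (np.float64(0.0017672905690700594), np.float64(0.47523877396854913))
0.085 (np.float64(-6.290694007292515e-05), np.float64(0.5848993934454771))
0.095 (np.float64(-0.002279718973870273), np.float64(0.6106677408140695))
```

>>> send_rows([
  [0,0,0,0.16,-1.04,0.2,1],
  [0,0,0,0.16,-1.03,-0.12,1],
  [0,0,0,0.16,-1.02,-0.2,1],
  [0,0,0,0.16,-1.0,-0.27,1],
  [0,0,0,0,0,0,1],
])

```text
t: 4.65
tcp_pos: [0.4953, -0.1461, 0.2657]
orientation: [0.997, 0.076, 0.001, 0.0]
contact_force: [7.9, 1.4, 2.8]
gripper_width: 0.0332
```

```bash
cat > meas.py <<'E'
from h import *
import sys
REF=sys.argv[2] if len(sys.argv)>2 else 'ref2.npz'
z=np.load(REF); hn=.09; ref=tex(z['im'],z['T'],0,hn)
L=[]
for i in range(int(sys.argv[1])):
    s=sensors.state(); im=camera('wrist'); L.append((s,im))
for s,im in L:
    d,q=tilt(im,wpose(s),ref,hn); p,K=knobK(s)
    print('t %.3f K %.3f d %.3f ncc %.3f rad %.4f F %s'%(s['t'],K,d,q,np.hypot(p[1],p[2]-.15),np.round(RM.T@s['contact_force'],1)), np.round(s['tcp_pos'],4))
    open('log.txt','a').write('%.3f %.4f %.4f\n'%(s['t'],K,d))
cv2.imwrite('pics/m%d.png'%int(L[-1][0]['t']*1000),L[-1][1][:,:,::-1]); np.savez('last.npz',im=L[-1][1],T=wpose(L[-1][0]))
E
python3 meas.py 1; python3 - <<'E'
from h import *
z=np.load('last.npz'); y=np.load('ref2.npz')
for hn in (.06,.07,.08,.085,.09,.095): print(hn,tilt(z['im'],z['T'],tex(y['im'],y['T'],0,hn),hn))
E
```

```text
t 4.650 K 0.300 d -0.014 ncc 0.452 rad 0.1407 F [8.  0.1 2.8] [ 0.4953 -0.1461  0.2657]
0.06 (np.float64(-0.07967477524976867), np.float64(0.32489289014714684))
0.07 (np.float64(-0.07897155472468788), np.float64(0.3876563599678175))
0.08 (np.float64(-0.03786404046964987), np.float64(0.422589942242486))
0.085 (np.float64(-0.024554692516652103), np.float64(0.4423215426058475))
0.09 (np.float64(-0.013902401110810774), np.float64(0.4519741159875904))
0.095 (np.float64(-0.0054412794240388555), np.float64(0.4434859803869736))
```

```bash
cp last.npz ref3.npz; python3 - <<'E'
s=open('h.py').read()
s=s.replace("    return np.where(ok,v,np.nan)","""    v2=cv2.remap(cv2.erode(g,np.ones((9,9))),p[:,:1].copy(),p[:,1:].copy(),0)[:,0]
    return np.where(ok&(v2>30),v,np.nan)""")
open('h.py','w').write(s)
E
sed -i "s/else 'ref2.npz'/else 'ref3.npz'/" meas.py
python3 - <<'E'
from h import *
z=np.load('ref3.npz'); y=np.load('ref2.npz'); x=np.load('ref.npz')
for hn in (.07,.08,.085,.09,.095,.1):
  R=tex(z['im'],z['T'],0,hn); print(hn,np.isnan(R).mean(),tilt(y['im'],y['T'],R,hn),tilt(x['im'],x['T'],R,hn))
E
```

```text
0.07 0.11528458235045061 (np.float64(0.0788531573649286), np.float64(0.7203418892752615)) (np.float64(0.009442719099991607), np.float64(0.500356235276852))
0.08 0.14655537410028427 (np.float64(0.0341189741648967), np.float64(0.801203018758242)) (np.float64(0.01258553756518294), np.float64(0.6790532331331554))
0.085 0.16705981975443054 (np.float64(0.019598104611207347), np.float64(0.8600486333269264)) (np.float64(0.009442719099991607), np.float64(0.769830166440884))
0.09 0.18980221375430956 (np.float64(0.010555415963795266), np.float64(0.9107201198823331)) (np.float64(0.006022419199136909), np.float64(0.8534752468499368))
0.095 0.21460110082864575 (np.float64(0.0014973610875155005), np.float64(0.940338411197973)) (np.float64(0.0008750446943637882), np.float64(0.9139222494470679))
0.1 0.24115405552531302 (np.float64(-0.005597446345370535), np.float64(0.9476503659940048)) (np.float64(-0.004233346836383505), np.float64(0.9308911202393197))
```

View pics/m4650.png

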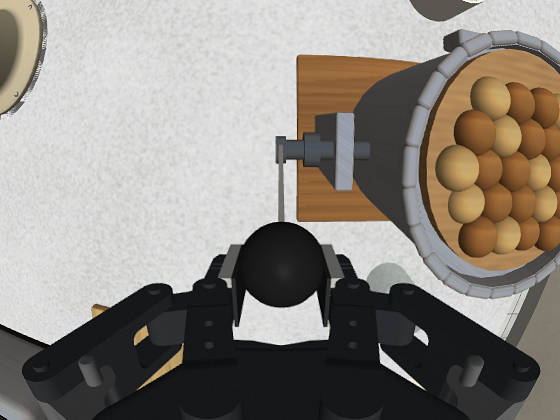

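The grasp is good: knob held at (282, 265), and the drum texture tracks with 0.94 correlation at a nut plane of 0.097. Now I'll raise the knob angle in steps until lift-off.

>>> send_rows([
  [0,0,0,0.16,-1.04,-0.37,1],
  [0,0,0,0,0,0,1],
])

```text
t: 4.95
tcp_pos: [0.4969, -0.1562, 0.2623]
orientation: [0.997, 0.076, 0.001, 0.0]
contact_force: [8.1, 2.3, 3.9]
gripper_width: 0.033
```

```bash
sed -i 's/hn=.09;/hn=.097;/' meas.py; python3 meas.py 3; python3 - <<'E'
import numpy as np
for a,b in ((.38,.46),(.46,.54),(.54,.62),(.62,.7),(.7,.78)):
    d=np.sin(b)-np.sin(a); print(a,b,np.round([2.16*d,-13.83*d,14*(np.cos(b)-np.cos(a))],2))
E
```

```text
t 4.950 K 0.377 d 0.002 ncc 0.991 rad 0.1409 F [8.4 1.  3.9] [ 0.4969 -0.1562  0.2623]
t 5.000 K 0.376 d 0.002 ncc 0.992 rad 0.1409 F [7.2 0.5 3.7] [ 0.4969 -0.156   0.2624]
t 5.050 K 0.375 d 0.001 ncc 0.992 rad 0.1409 F [ 6.4 -0.   4.7] [ 0.4969 -0.1559  0.2624]
0.38 0.46 [ 0.16 -1.01 -0.46]
0.46 0.54 [ 0.15 -0.97 -0.54]
0.54 0.62 [ 0.14 -0.93 -0.61]
0.62 0.7 [ 0.14 -0.87 -0.69]
0.7 0.78 [ 0.13 -0.82 -0.76]
```

```bash
cat > plan.py <<'E'
# usage: plan.py dref nrows  -> fit state from log, plan knob angles, print row deltas from Kcmd (file)
import numpy as np, sys, os
from scipy.optimize import least_squares
I,C,KT,KS,KD=.021,.05,.43,.26,.02; DT=.125/10; LAG=.04
def sim(d,v,b,Kf,t0,t1):
    n=max(1,int(round((t1-t0)/DT))); h=(t1-t0)/n; out=[]
    for i in range(n):
        t=t0+i*h; K=Kf(t); Kd=(Kf(t+.01)-Kf(t-.01))/.02
        a=(-C*v+KT*(d-b)+KS*(K-d)+KD*(Kd-v))/I
        v+=a*h; d+=v*h
        if d<0: d=0; v=max(v,0)
        out.append((t+h,d,v))
    return d,v,out
def rows(K0,Ks):          # cm shifts
    P=lambda K:np.array([2.16*np.sin(K),-13.83*np.sin(K),14*(np.cos(K)-1)])
    K0=np.r_[K0,Ks]; return [np.round(P(b)-P(a),2).tolist() for a,b in zip(K0,K0[1:])]
if __name__=='__main__':
    dref,n=float(sys.argv[1]),int(sys.argv[2]); WIN=float(sys.argv[3]) if len(sys.argv)>3 else 1.5
    bp=eval(open('b.txt').read())     # prior b, sigma
    L=np.loadtxt('log.txt'); A=np.loadtxt('cmd.txt',ndmin=2)   # cmd: time,K at row ends
    Kf0=lambda t:np.interp(t-LAG,A[:,0],A[:,1])
    now=L[-1,0]+.05; W=L[L[:,0]>now-WIN]; t0=W[0,0]
    off=np.mean([k-Kf0(t) for t,k,_ in W[-3:]])
    Kf=lambda t:Kf0(t)+off
    def res(p):
        d,v,b=p; o=[(d-W[0,2])/.003]; t=t0
        for m in W[1:]:
            d,v,_=sim(d,v,b,Kf,t,m[0]); t=m[0]; o.append((d-m[2])/.003)
        return np.r_[o,(p[2]-bp[0])/bp[1]]
    f=least_squares(res,[max(W[0,2],.0),0,bp[0]],diff_step=1e-4,bounds=([-.02,-3,0],[.7,3,.7]))
    d,v,_=sim(*f.x[:3],Kf,t0,now); b=f.x[2]
    print('fit b %.3f now %.3f d %.3f v %.3f koff %.3f resid(mrad) %s'%(b,now,d,v,off,np.round(f.fun[:-1]*3,1)))
    Kc=A[-1,1]; H=12
    def mk(Ks):
        tt=np.r_[now,now+.125*np.arange(1,H+1)]; kk=np.r_[Kc,Ks]
        return lambda t:np.interp(t-LAG,np.r_[A[:,0],tt],np.r_[A[:,1],kk])+off
    Keq=(KS*dref-KT*(dref-b))/KS-off
    def cost(Ks):
        dd,vv,o=sim(d,v,b,mk(Ks),now,now+.125*H); o=np.array(o)[9::10]
        return np.r_[(o[:,1]-dref)*3,o[:,2]*.6,5*(dd-dref),2*vv,np.diff(np.r_[Kc,Ks])*.8,(Ks-Keq)*.3]
    g=least_squares(cost,np.full(H,Keq),bounds=(-.1,.95))
    Ks=np.round(g.x[:n],2); print('Kc %.3f Keq %.3f Ks'%(Kc,Keq),Ks,'cmds:')
    print(rows(Kc,Ks))
    o=sim(d,v,b,mk(np.r_[Ks,g.x[n:]]),now,now+.125*H)[2]; print('pred d',np.round([x[1] for x in o[9::10]],3),'v',np.round([x[2] for x in o[9::10]],2))
    open('next.txt','w').write(repr((now,Ks.tolist())))
E
cat > step.sh <<'E'
# step.sh npics dref nrows [commit] : commit the last plan to cmd.txt, measure, plan
[ "$4" = c ] && python3 - <<'P'
t,K=eval(open('next.txt').read())
with open('cmd.txt','a') as f:
    f.write('%.4f %.4f\n'%(t,float(np[-1]) if 0 else float([l.split()[1] for l in open('cmd.txt')][-1])))
    for i,k in enumerate(K): f.write('%.4f %.4f\n'%(t+.125*(i+1),k))
P
python3 meas.py $1 && python3 plan.py $2 $3
E
sed -i 's/float(np\[-1\]) if 0 else //' step.sh
printf '4.4 0.3\n4.7 0.3\n4.825 0.38\n5.1 0.38\n' > cmd.txt; echo '(0.3,0.08)'>b.txt
sed -i '/^4.650 \|^4.65/d' log.txt; cat log.txt
python3 plan.py 0.27 4; echo '(5.1,[.45,.45])'>next.txt; python3 -c "
from plan import rows
print(rows(.38,[.45,.5,.55,.6,.65,.7,.75,.8]))"
```

```text
4.950 0.3775 0.0018
5.000 0.3758 0.0017
5.050 0.3749 0.0014
fit b 0.300 now 5.100 d 0.000 v 0.000 koff -0.004 resid(mrad) [ 0.  -1.7 -1.4]
Kc 0.380 Keq 0.324 Ks [0.36 0.35 0.34 0.34] cmds:
[[-0.04, 0.26, 0.1], [-0.02, 0.13, 0.05], [-0.02, 0.13, 0.05], [0.0, 0.0, 0.0]]
pred d [0 0 0 0 0 0 0 0 0 0 0 0] v [0 0 0 0 0 0 0 0 0 0 0 0]
[[0.14, -0.89, -0.4], [0.1, -0.61, -0.32], [0.09, -0.6, -0.35], [0.09, -0.58, -0.38], [0.09, -0.56, -0.41], [0.08, -0.54, -0.44], [0.08, -0.52, -0.46], [0.08, -0.49, -0.49]]
```

>>> send_rows([
  [0,0,0,0.14,-0.89,-0.4,1],
  [0,0,0,0,0,0,1],
])

```text
t: 5.35
tcp_pos: [0.4973, -0.1653, 0.2578]
orientation: [0.997, 0.076, -0.0, 0.0]
contact_force: [0.8, 0.8, 0.4]
gripper_width: 0.0094
```

```bash
bash step.sh 3 0.27 4 c; echo '(0,[.5,.5])'|sed "s/(0/($(tail -1 log.txt|cut -d' ' -f1)+.05/" >next.txt
```

```text
t 5.350 K 0.449 d 0.003 ncc 0.970 rad 0.1404 F [0.9 0.6 0.4] [ 0.4973 -0.1653  0.2578]
t 5.400 K 0.447 d 0.003 ncc 0.970 rad 0.1398 F [ 0.4  0.6 -0.4] [ 0.4971 -0.1648  0.2573]
t 5.450 K 0.446 d 0.003 ncc 0.971 rad 0.1395 F [-0.3  1.  -0.3] [ 0.4971 -0.1646  0.2571]
fit b 0.300 now 5.500 d 0.000 v 0.000 koff -0.002 resid(mrad) [ 0.  -1.7 -1.4 -3.3 -3.2 -3.2]
Kc 0.450 Keq 0.322 Ks [0.41 0.38 0.36 0.35] cmds:
[[-0.08, 0.5, 0.23], [-0.06, 0.38, 0.16], [-0.04, 0.26, 0.1], [-0.02, 0.13, 0.05]]
pred d [0 0 0 0 0 0 0 0 0 0 0 0] v [0 0 0 0 0 0 0 0 0 0 0 0]
```

```bash
ls pics | grep m5
```

```text
m5050.png
m5450.png
```

View pics/m5450.png

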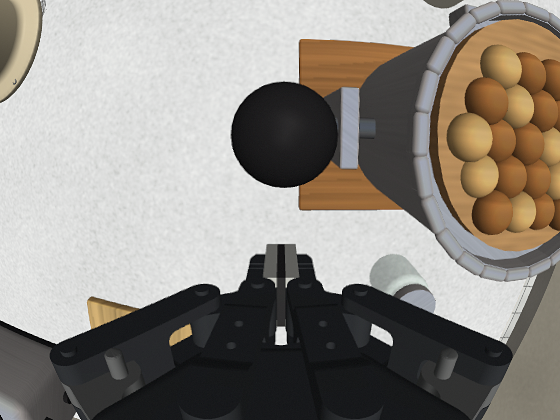

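```bash
python3 - <<'E'
from h import *
def inv(p): 
    T=CW['T_tool_cam']; q=T[:3,:3].T@(np.array(p)-T[:3,3]); n=np.hypot(q[0],q[1]); t=np.arctan2(n,q[2]); return np.array([CW['cx'],CW['cy']])+FW*t*q[:2]/n
for z in (0,-.01,-.0187,-.03,-.04): print(z,[np.round(inv((0,y,z))).tolist() for y in (-.011,0,.011)])
def ball(fn,box):
    im=cv2.imread('pics/'+fn)[...,::-1]; g=(im.max(2)<45).astype(np.uint8)
    u,v,R=box
    T=CW['T_tool_cam']; a,b=u-CW['cx'],v-CW['cy'];rr=np.hypot(a,b);t=rr/FW
    dist=.018/np.sin(R/FW); d=np.array([np.sin(t)*a/rr,np.sin(t)*b/rr,np.cos(t)])*dist
    return T[:3,:3]@d+T[:3,3]
print('grip m4650',ball('m4650.png',(282,265,43)))
p=ball('m5450.png',(284,134,53)); print('now tool',p)
s=sensors.state(); print(s['t'],s['tcp_pos'],Ro.from_quat(s['orientation']).apply(p)+s['tcp_pos'])
print(Ro.from_quat(np.load('ref.npz')['T'].shape and s['orientation']).as_matrix().round(3))
E
```

```text
0 [[279.0, 239.0], [279.0, 260.0], [279.0, 280.0]]
-0.01 [[278.0, 247.0], [278.0, 269.0], [279.0, 290.0]]
-0.0187 [[278.0, 255.0], [278.0, 278.0], [278.0, 299.0]]
-0.03 [[278.0, 267.0], [278.0, 291.0], [278.0, 313.0]]
-0.04 [[278.0, 279.0], [278.0, 304.0], [278.0, 327.0]]
grip m4650 [ 0.00157325 -0.00740703 -0.02105203]
now tool [ 0.0021673  -0.06150612 -0.03342314]
5.5 [ 0.49717656 -0.16443283  0.2570584 ] [ 0.48996616 -0.10334653  0.29054392]
[[ 0.988  0.153 -0.002]
 [ 0.153 -0.988  0.001]
 [-0.002 -0.001 -1.   ]]
```

```bash
python3 - <<'E'
import cv2,numpy as np
a=cv2.imread('pics/w4.png')[150:420,180:380]; b=cv2.imread('pics/m5050.png')[150:420,180:380]
cv2.imwrite('pics/c4.png',cv2.convertScaleAbs(cv2.resize(np.hstack([a,b]),None,fx=2,fy=2),alpha=1.5,beta=10))
E
```

```text
(no output)
```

View pics/c4.png

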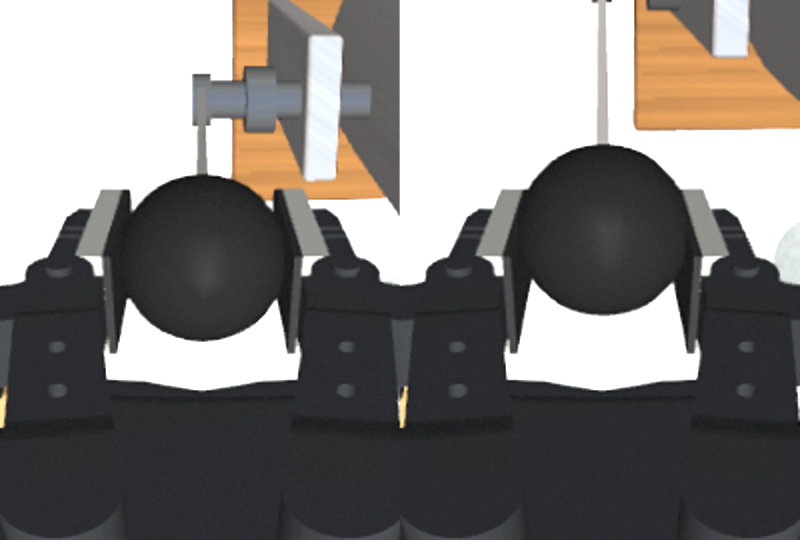

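The lever slipped out sideways before lift-off and sprang free: the ball slid along the pads. The drum never moved. I'll regrip with the jaws across the lever's motion (along stand y), so the pads carry the force directly, and tilt the hand so the wrist camera sees the drum.

>>> send_rows([
  [0,0,0,0,0,4,0.3],
  [0,0,0,0,0,3.94,0.3],
  [0,0,-0.175,-0.28,0.65,0,0.3],
  [0,0,-0.175,-0.28,0.65,0,0.3],
  [0,0,-0.175,-0.28,0.65,0,0.3],
  [0,0,-0.175,-0.28,0.65,0,0.3],
  [0,0,-0.175,-0.28,0.65,0,0.3],
  [0,0,-0.175,-0.28,0.65,0,0.3],
  [0,0,-0.175,-0.28,0.65,0,0.3],
  [0,0,-0.175,-0.28,0.65,0,0.3],
  [0,0,-0.175,-0.25,0.61,0,0.3],
])

```text
t: 6.88
tcp_pos: [0.4724, -0.106, 0.3367]
orientation: [0.756, -0.654, -0.001, 0.0]
contact_force: [0.0, 0.4, -0.7]
gripper_width: 0.0599
```

>>> send_rows([
  [0.027,-0.173,0,0,0,0,0.3],
  [0.027,-0.173,0,0,0,0,0.3],
  [0,0,0,0,0,0,0.3],
])

```text
t: 7.25
tcp_pos: [0.471, -0.1064, 0.3364]
orientation: [0.746, -0.643, 0.112, -0.132]
contact_force: [-0.1, -1.3, -0.1]
gripper_width: 0.0597
```

```bash
python3 - <<'E'
from h import *
s=sensors.state(); im=save('wrist','w6.png'); T=wpose(s)
print(s['t'],s['tcp_pos'],s['gripper_width'],s['qpos'].round(2)); R=Ro.from_quat(s['orientation']).as_matrix()
print((RM.T@R).round(3))
print('knob px expected',wproj(T,np.array([[.4892,-.1037,.29]])))
a=np.array([.4892,-.1037,.29])+.0207*R[:,2]-s['tcp_pos']; print('shift cm to grasp',a*100)
E
```

```text
7.25 [ 0.47099299 -0.10642983  0.33635731] 0.059703208018141565 [-0.4  -0.32  1.56  0.18  1.6   1.05]
[[-0.006 -0.94   0.341]
 [-1.     0.007 -0.   ]
 [-0.002 -0.341 -0.94 ]]
knob px expected [[280.75255713 227.46274196]]
shift cm to grasp [ 2.51885427  0.38182324 -6.58140196]
```

View pics/w6.png

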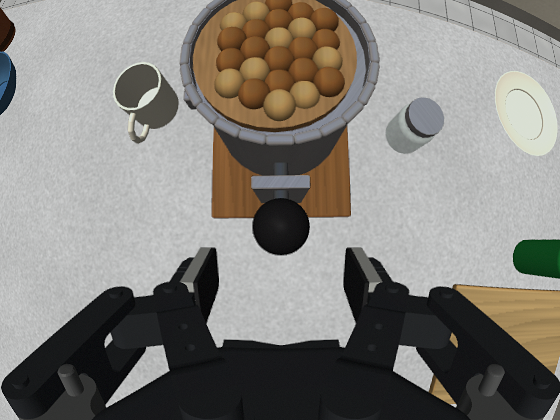

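The wrist view shows the knob at (281, 227), as predicted, with the whole drum top visible above it. Descending and closing.

>>> send_rows([
  [0,0,0,0.42,0.06,-1.1,0.3],
  [0,0,0,0.42,0.06,-1.1,0.3],
  [0,0,0,0.42,0.06,-1.1,0.3],
  [0,0,0,0.42,0.07,-1.1,0.3],
  [0,0,0,0.42,0.07,-1.1,0.3],
  [0,0,0,0.42,0.06,-1.08,0.3],
  [0,0,0,0,0,0,0.4],
  [0,0,0,0,0,0,0.5],
  [0,0,0,0,0,0,0.7],
  [0,0,0,0,0,0,0.7],
  [0,0,0,0,0,0,0.7],
])

```text
t: 8.68
tcp_pos: [0.4981, -0.1028, 0.2725]
orientation: [0.746, -0.642, 0.114, -0.133]
contact_force: [-3.1, 0.6, 6.4]
gripper_width: 0.0335
```

```bash
python3 - <<'E'
s=open('h.py').read()
a=s.index('def knobK'); s=s[:a]+'''def knobK(s):
    z=Ro.from_quat(s['orientation']).as_matrix()[:,2]
    p=RM.T@(s['tcp_pos']-.0207*z-np.array([CX,CY,0])); return p, np.arctan2(-p[1],p[2]-.15)
'''
open('h.py','w').write(s)
E
cp ref.npz refA.npz
python3 - <<'E'
from h import *
s=sensors.state(); im=save('wrist','w7.png'); T=wpose(s); np.savez('ref4.npz',im=im,T=T)
print(s['t'],s['tcp_pos'],s['gripper_width'],s['contact_force'],s['wrist_torque'],knobK(s))
w6=cv2.imread('pics/w6.png')[...,::-1].copy(); 
s6=dict(tcp_pos=np.array([.47099,-.10643,.33636]),orientation=s['orientation'])
for hn in (.09,.095,.1): R=tex(im,T,0,hn); print(hn,np.isnan(R).mean(),tilt(w6,wpose(s6),R,hn))
E
sed -i 's/ref3.npz/ref4.npz/' meas.py
```

```text
8.675 [ 0.49806493 -0.10275684  0.27245385] 0.03354388268612519 [-3.07444647  0.5920333   6.37997098] [-0.08497359  0.40647251  0.03221367] (array([-0.15147714,  0.0007436 ,  0.29188889]), np.float64(-0.005240656365879159))
0.09 0.23292808322748443 (np.float64(-0.00037818201699055774), np.float64(0.965759130978709))
0.095 0.2545212605092845 (np.float64(-0.0003206362730194752), np.float64(0.9639843206458151))
0.1 0.2759934676102341 (np.float64(0.00022530065070419447), np.float64(0.9488101449792106))
```

View pics/w7.png

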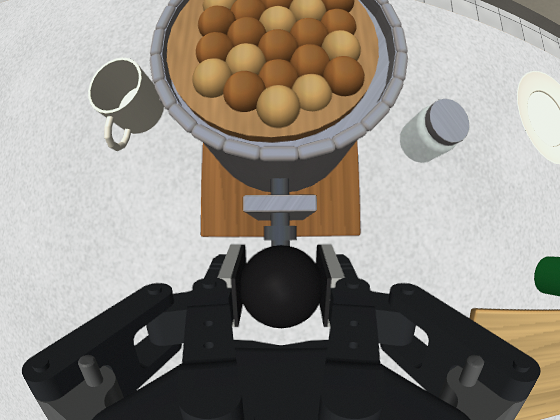

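>>> send_rows([
  [0,0,0,0.3,-1.04,0.12,0.7],
  [0,0,0,0.16,-1.03,-0.12,0.7],
  [0,0,0,0.16,-1.02,-0.2,0.7],
  [0,0,0,0.16,-1.0,-0.27,0.7],
  [0,0,0,0,0,0,0.7],
])

```text
t: 9.35
tcp_pos: [0.5068, -0.1441, 0.2656]
orientation: [0.747, -0.642, 0.114, -0.133]
contact_force: [11.4, -1.6, -6.1]
gripper_width: 0.0333
```

```bash
rm -f log.txt; python3 meas.py 1; python3 - <<'E'
from h import *
z=np.load('last.npz');y=np.load('ref4.npz')
for hn in (.09,.095,.1,.105): print(hn,tilt(z['im'],z['T'],tex(y['im'],y['T'],0,hn),hn))
print(sensors.state()['gripper_width'])
E
```

```text
t 9.350 K 0.298 d 0.005 ncc 0.888 rad 0.1413 F [11.  -3.4 -6.1] [ 0.5068 -0.1441  0.2656]
0.09 (np.float64(-0.0045546928133000375), np.float64(0.8427714126400706))
0.095 (np.float64(0.0025679122359085647), np.float64(0.8794241659974966))
0.1 (np.float64(0.00948661633245875), np.float64(0.8913186784334343))
0.105 (np.float64(0.017381241807711223), np.float64(0.8819092318588939))
0.03355819488381988
```

>>> send_rows([
  [0,0,0,0.36,-1.04,-0.37,0.7],
  [0,0,0,0,0,0,0.7],
])

```text
t: 9.65
tcp_pos: [0.5087, -0.1555, 0.2626]
orientation: [0.746, -0.643, 0.113, -0.131]
contact_force: [-4.8, -5.0, 1.0]
gripper_width: 0.0333
```

```bash
cp last.npz ref5.npz; sed -i 's/ref4.npz/ref5.npz/' meas.py; python3 meas.py 2; python3 -c "
from rig import sensors
print(sensors.state()['gripper_width'])"
```

```text
t 9.650 K 0.381 d 0.002 ncc 0.989 rad 0.1423 F [-5.5 -4.2  1. ] [ 0.5087 -0.1555  0.2626]
t 9.700 K 0.381 d 0.003 ncc 0.989 rad 0.1423 F [-5.7 -3.4  1.2] [ 0.5087 -0.1555  0.2626]
0.033245466080869486
```

>>> send_rows([
  [0,0,0,0.06,-0.89,-0.4,0.7],
  [0,0,0,0,0,0,0.7],
])

```text
t: 10.0
tcp_pos: [0.5102, -0.1644, 0.2597]
orientation: [0.746, -0.642, 0.115, -0.132]
contact_force: [-2.1, -6.1, 2.3]
gripper_width: 0.0336
```

```bash
sed -i 1d log.txt; printf '9.4 0.3\n9.525 0.38\n9.75 0.38\n9.875 0.45\n10.0 0.45\n' > cmd.txt; python3 meas.py 2;python3 -c "
from plan import rows
print(rows(.45,[.50,.54,.58,.62]))"
```

```text
t 10.000 K 0.448 d 0.004 ncc 0.967 rad 0.1433 F [-3.  -5.7  2.3] [ 0.5102 -0.1644  0.2597]
t 10.050 K 0.448 d 0.004 ncc 0.967 rad 0.1433 F [-1.1 -6.   2.1] [ 0.5103 -0.1645  0.2597]
[[0.1, -0.61, -0.32], [0.07, -0.48, -0.28], [0.07, -0.47, -0.3], [0.07, -0.46, -0.32]]
```

>>> send_rows([
  [0,0,0,0.05,-0.61,-0.5,0.7],
  [0,0,0,0,0,0,0.7],
])

```text
t: 10.35
tcp_pos: [0.5112, -0.1691, 0.257]
orientation: [0.746, -0.642, 0.115, -0.134]
contact_force: [-5.7, 0.1, 14.1]
gripper_width: 0.0334
```

```bash
sed -i 's/np.arctan2(-p\[1\],p\[2\]-.15)$/np.arcsin(-p[1]\/.14)/' h.py; printf '10.1 0.45\n10.225 0.5\n10.35 0.5\n' >> cmd.txt; python3 meas.py 3
```

```text
t 10.350 K 0.498 d 0.005 ncc 0.948 rad 0.1430 F [-5.6  1.  14.1] [ 0.5112 -0.1691  0.257 ]
t 10.400 K 0.497 d 0.006 ncc 0.948 rad 0.1431 F [-6.1  0.1 13.3] [ 0.5112 -0.1691  0.2571]
t 10.450 K 0.497 d 0.006 ncc 0.949 rad 0.1430 F [-5.1 -1.  13.6] [ 0.5112 -0.169   0.2571]
```

>>> send_rows([
  [0,0,0,0.07,-0.6,-0.2,0.7],
  [0,0,0,0,0,0,0.7],
])

```text
t: 10.75
tcp_pos: [0.512, -0.1758, 0.2544]
orientation: [0.746, -0.643, 0.115, -0.133]
contact_force: [-0.6, -2.6, 8.9]
gripper_width: 0.0336
```

```bash
printf '10.5 0.5\n10.625 0.55\n10.75 0.55\n' >> cmd.txt; python3 meas.py 3;  echo '(0.36,0.08)'>b.txt; python3 plan.py .27 4; cp next.txt n0.txt
```

```text
t 10.750 K 0.553 d 0.012 ncc 0.926 rad 0.1440 F [-1.  -2.5  8.9] [ 0.512  -0.1758  0.2544]
t 10.800 K 0.553 d 0.013 ncc 0.929 rad 0.1440 F [-1.5 -2.8  9.5] [ 0.512  -0.1758  0.2544]
t 10.850 K 0.553 d 0.016 ncc 0.932 rad 0.1440 F [-1.5 -2.2  9. ] [ 0.512  -0.1758  0.2544]
fit b 0.360 now 10.900 d 0.000 v 0.000 koff 0.003 resid(mrad) [  0.   -2.6  -4.3  -4.2  -5.2  -5.6  -5.5 -11.6 -13.4 -16.4]
Kc 0.550 Keq 0.416 Ks [0.51 0.48 0.46 0.45] cmds:
[[-0.07, 0.48, 0.28], [-0.06, 0.37, 0.2], [-0.04, 0.25, 0.13], [-0.02, 0.12, 0.06]]
pred d [0 0 0 0 0 0 0 0 0 0 0 0] v [0 0 0 0 0 0 0 0 0 0 0 0]
```

```bash
echo '(0.325,0.012)'>b.txt; python3 plan.py .27 4 .2
```

```text
fit b 0.325 now 10.900 d 0.019 v 0.061 koff 0.003 resid(mrad) [-0.1  0.3 -0.1]
Kc 0.550 Keq 0.358 Ks [0.87 0.66 0.46 0.38] cmds:
[[0.52, -3.34, -2.91], [-0.33, 2.09, 2.03], [-0.37, 2.34, 1.48], [-0.16, 1.01, 0.46]]
pred d [0.04  0.109 0.177 0.222 0.246 0.258 0.264 0.266 0.267 0.268 0.268 0.267] v [ 0.35  0.6   0.47  0.28  0.14  0.07  0.03  0.01  0.01  0.   -0.   -0.  ]
```

```bash
sed -i 's/np.diff(np.r_\[Kc,Ks\])\*.8/np.diff(np.r_[Kc,Ks])*4/' plan.py; python3 plan.py .27 4 .2
```

```text
fit b 0.325 now 10.900 d 0.019 v 0.061 koff 0.003 resid(mrad) [-0.1  0.3 -0.1]
Kc 0.550 Keq 0.358 Ks [0.64 0.63 0.59 0.53] cmds:
[[0.16, -1.03, -0.71], [-0.02, 0.11, 0.08], [-0.07, 0.45, 0.32], [-0.11, 0.7, 0.45]]
pred d [0.031 0.061 0.101 0.144 0.183 0.215 0.239 0.256 0.267 0.273 0.276 0.277] v [0.15 0.28 0.34 0.34 0.29 0.23 0.16 0.11 0.07 0.04 0.02 0.01]
```

>>> send_rows([
  [0,0,0,0.16,-1.03,-0.7,0.7],
  [0,0,0,-0.02,0.11,0.08,0.7],
  [0,0,0,-0.07,0.45,0.32,0.7],
])

```text
t: 11.28
tcp_pos: [0.5129, -0.1815, 0.2496]
orientation: [0.746, -0.643, 0.116, -0.132]
contact_force: [9.1, -1.5, 14.6]
gripper_width: 0.0328
```

```bash
echo '(10.9,[.64,.63,.59])'>next.txt; sed -i 's/\$2 \$3$/$2 $3 $WIN/' step.sh; WIN=.6 bash step.sh 3 .27 3 c
```

```text
t 11.275 K 0.602 d 0.112 ncc 0.980 rad 0.1430 F [ 8.8 -2.9 14.6] [ 0.5129 -0.1815  0.2496]
t 11.325 K 0.591 d 0.131 ncc 0.988 rad 0.1434 F [1.9 0.6 8.8] [ 0.5132 -0.1801  0.251 ]
t 11.375 K 0.590 d 0.152 ncc 0.988 rad 0.1435 F [ 2.2 -0.4  8.5] [ 0.5132 -0.18    0.2511]
fit b 0.321 now 11.425 d 0.173 v 0.439 koff -0.000 resid(mrad) [-0.   0.5  0.5 -0.9]
Kc 0.590 Keq 0.355 Ks [0.44 0.35 0.31] cmds:
[[-0.28, 1.8, 1.03], [-0.18, 1.15, 0.48], [-0.08, 0.52, 0.18]]
pred d [0.228 0.269 0.291 0.299 0.298 0.293 0.285 0.277 0.27  0.265 0.26  0.256] v [ 0.41  0.26  0.12  0.03 -0.03 -0.05 -0.06 -0.06 -0.05 -0.04 -0.04 -0.03]
```

>>> send_rows([
  [0,0,0,-0.28,1.8,1.1,0.7],
  [0,0,0,-0.18,1.15,0.5,0.7],
  [0,0,0,-0.08,0.52,0.18,0.7],
])

```text
t: 11.8
tcp_pos: [0.5077, -0.1475, 0.2718]
orientation: [0.746, -0.642, 0.119, -0.132]
contact_force: [0.6, -10.4, 18.4]
gripper_width: 0.033
```

```bash
WIN=.7 bash step.sh 2 .27 3 c
```

```text
t 11.800 K 0.326 d 0.351 ncc 0.790 rad 0.1481 F [ -1.  -10.4  18.4] [ 0.5077 -0.1475  0.2718]
t 11.850 K 0.323 d 0.373 ncc 0.779 rad 0.1482 F [-8.2 -7.2 19. ] [ 0.5076 -0.1471  0.272 ]
fit b 0.273 now 11.900 d 0.402 v 0.581 koff -0.177 resid(mrad) [-6.1  3.   6.6 -3.1  1. ]
Kc 0.590 Keq 0.451 Ks [0.27 0.15 0.14] cmds:
[[-0.63, 4.01, 1.86], [-0.25, 1.62, 0.35], [-0.02, 0.14, 0.02]]
pred d [0.471 0.499 0.49  0.457 0.416 0.374 0.34  0.313 0.295 0.285 0.28  0.279] v [ 0.43  0.08 -0.17 -0.31 -0.34 -0.31 -0.25 -0.18 -0.12 -0.06 -0.02  0.01]Traceback (most recent call last):
  File "<stdin>", line 1, in <module>
  File "<string>", line 1, in <module>
NameError: name 'np' is not defined
```

```bash
sed -i 's/repr((now,/repr((float(now),/' plan.py; printf '11.425 0.59\n11.55 0.44\n11.675 0.35\n11.8 0.31\n' >> cmd.txt; tail -9 cmd.txt; tail -8 log.txt; for w in .3 .7 1.1; do python3 plan.py .28 3 $w; done
```

```text
10.75 0.55
10.9000 0.5500
11.0250 0.6400
11.1500 0.6300
11.2750 0.5900
11.425 0.59
11.55 0.44
11.675 0.35
11.8 0.31
10.750 0.5531 0.0116
10.800 0.5527 0.0134
10.850 0.5527 0.0164
11.275 0.6017 0.1120
11.325 0.5907 0.1308
11.375 0.5901 0.1521
11.800 0.3258 0.3506
11.850 0.3227 0.3729
fit b 0.325 now 11.900 d 0.392 v 0.370 koff 0.008 resid(mrad) [ 0. -0.]
Kc 0.310 Keq 0.347 Ks [0.17 0.13 0.14] cmds:
[[-0.29, 1.88, 0.47], [-0.09, 0.55, 0.08], [0.02, -0.14, -0.02]]
pred d [0.428 0.436 0.421 0.394 0.365 0.339 0.318 0.303 0.293 0.288 0.286 0.286] v [ 0.19 -0.03 -0.17 -0.23 -0.23 -0.19 -0.15 -0.1  -0.06 -0.03 -0.01  0.01]
fit b 0.297 now 11.900 d 0.384 v 0.296 koff 0.005 resid(mrad) [-1.8  0.5  2.3  3.2 -3.5]
Kc 0.310 Keq 0.304 Ks [0.16 0.11 0.12] cmds:
[[-0.31, 2.02, 0.49], [-0.11, 0.69, 0.09], [0.02, -0.14, -0.02]]
pred d [0.416 0.424 0.412 0.39  0.364 0.34  0.321 0.307 0.298 0.294 0.293 0.295] v [ 0.18 -0.02 -0.14 -0.2  -0.21 -0.18 -0.14 -0.09 -0.05 -0.02  0.    0.02]
fit b 0.301 now 11.900 d 0.383 v 0.280 koff 0.005 resid(mrad) [ 0.1 -3.   0.6  3.3  3.5 -3.8]
Kc 0.310 Keq 0.310 Ks [0.17 0.12 0.13] cmds:
[[-0.29, 1.88, 0.47], [-0.11, 0.68, 0.1], [0.02, -0.14, -0.02]]
pred d [0.413 0.42  0.408 0.386 0.361 0.337 0.319 0.305 0.297 0.293 0.292 0.294] v [ 0.17 -0.02 -0.14 -0.2  -0.2  -0.17 -0.13 -0.09 -0.05 -0.02  0.    0.02]
```

View pics/m11850.png

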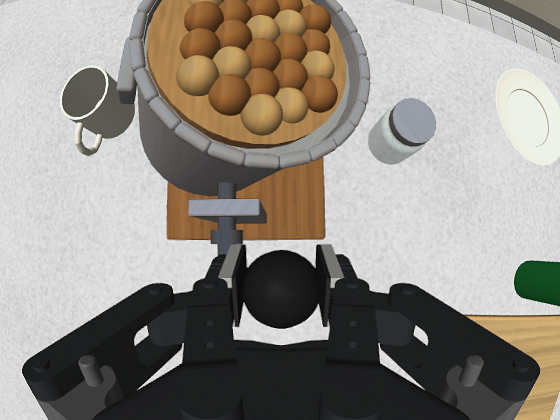

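>>> send_rows([
  [0,0,0,-0.34,2.15,0.3,0.7],
  [0,0,0,-0.09,0.55,-0.05,0.7],
])

```text
t: 12.15
tcp_pos: [0.5037, -0.1206, 0.2772]
orientation: [0.745, -0.643, 0.121, -0.133]
contact_force: [-13.3, -12.2, 30.5]
gripper_width: 0.0319
```

```bash
echo '(0.305,0.012)'>b.txt; echo '(11.9,[.15,.11])'>next.txt; WIN=1.0 bash step.sh 2 .27 3 c; python3 plan.py .27 3 .35
```

```text
t 12.150 K 0.126 d 0.510 ncc 0.686 rad 0.1476 F [-15.  -10.   30.5] [ 0.5037 -0.1206  0.2772]
t 12.200 K 0.126 d 0.530 ncc 0.681 rad 0.1475 F [-14.1  -6.7  29.2] [ 0.5035 -0.1207  0.2771]
fit b 0.252 now 12.250 d 0.538 v 0.261 koff 0.011 resid(mrad) [  8.7  -3.3 -11.2   4.8   7.    0.6  -5.2]
Kc 0.110 Keq 0.230 Ks [-0.1 -0.1 -0.1] cmds:
[[-0.45, 2.9, 0.01], [0.0, 0.0, 0.0], [0.0, 0.0, 0.0]]
pred d [0.563 0.553 0.523 0.478 0.428 0.38  0.341 0.311 0.289 0.276 0.268 0.265] v [ 0.08 -0.16 -0.3  -0.39 -0.4  -0.35 -0.28 -0.21 -0.14 -0.09 -0.04 -0.02]
fit b 0.305 now 12.250 d 0.546 v 0.286 koff 0.010 resid(mrad) [ 0. -0.]
Kc 0.110 Keq 0.318 Ks [-0.05 -0.07 -0.01] cmds:
[[-0.35, 2.21, 0.07], [-0.04, 0.28, -0.02], [0.13, -0.83, 0.03]]
pred d [0.567 0.549 0.505 0.452 0.399 0.355 0.321 0.298 0.283 0.275 0.272 0.272] v [ 0.03 -0.25 -0.4  -0.43 -0.4  -0.32 -0.23 -0.15 -0.09 -0.04 -0.01  0.01]
```

>>> send_rows([
  [0,0,0,-0.54,3.5,0.3,0.7],
  [0,0,0,0,0,0,0.7],
])

```text
t: 12.5
tcp_pos: [0.5015, -0.0807, 0.2797]
orientation: [0.746, -0.64, 0.121, -0.14]
contact_force: [28.8, 17.9, 3.3]
gripper_width: 0.0304
```

```bash
echo '(12.25,[-.143,-.143])'>next.txt; WIN=.5 bash step.sh 2 .27 3 c; python3 - <<'E'
import cv2
E
ls -t pics|head -1
```

```text
t 12.500 K -0.158 d 0.600 ncc 0.606 rad 0.1506 F [31.3 13.2  3.3] [ 0.5015 -0.0807  0.2797]
t 12.550 K -0.168 d 0.595 ncc 0.604 rad 0.1499 F [29.5 14.1 12.1] [ 0.5019 -0.0792  0.2788]
fit b 0.275 now 12.600 d 0.574 v -0.374 koff -0.008 resid(mrad) [-5.7  7.3  3.7 -4.6]
Kc -0.143 Keq 0.286 Ks [-0.06  0.03  0.12] cmds:
[[0.18, -1.14, 0.12], [0.19, -1.24, 0.02], [0.19, -1.24, -0.09]]
pred d [0.517 0.454 0.395 0.348 0.312 0.288 0.273 0.265 0.261 0.259 0.258 0.257] v [-0.49 -0.5  -0.43 -0.34 -0.24 -0.16 -0.09 -0.05 -0.02 -0.01 -0.01 -0.01]
m12550.png
```

View pics/m12550.png

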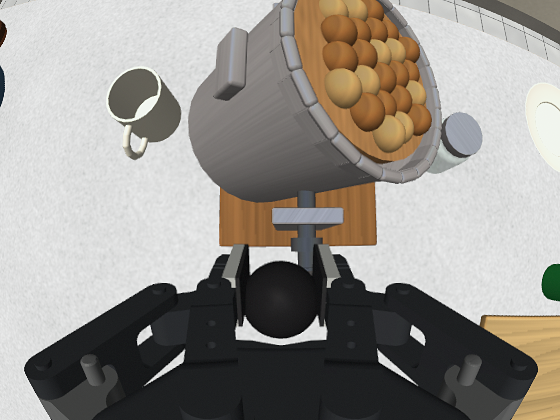

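>>> send_rows([
  [0,0,0,-0.35,-0.05,0,0.56],
  [0,0,0,0.07,-0.43,0,0.56],
])

```text
t: 12.85
tcp_pos: [0.4939, -0.0879, 0.2718]
orientation: [0.746, -0.642, 0.113, -0.132]
contact_force: [1.2, -1.3, 1.0]
gripper_width: 0.0378
```

```bash
echo '(12.6,[-.143,-.11])'>next.txt; WIN=.45 bash step.sh 2 .27 3 c; python3 -c "
from h import *
s=sensors.state(); print(s['gripper_width'],knobK(s)[0])"
```

```text
t 12.850 K -0.115 d 0.526 ncc 0.638 rad 0.1421 F [ 1.  -1.5  1. ] [ 0.4939 -0.0879  0.2718]
t 12.900 K -0.111 d 0.510 ncc 0.642 rad 0.1418 F [ 0.2 -0.4 -0.5] [ 0.4939 -0.0885  0.2715]
fit b 0.293 now 12.950 d 0.474 v -0.639 koff -0.007 resid(mrad) [-0.4  6.1 -5.4]
Kc -0.110 Keq 0.315 Ks [0.11 0.25 0.32] cmds:
[[0.47, -3.04, 0.0], [0.3, -1.9, -0.35], [0.15, -0.93, -0.28]]
pred d [0.389 0.322 0.277 0.253 0.244 0.244 0.249 0.257 0.264 0.27  0.275 0.279] v [-0.64 -0.46 -0.28 -0.13 -0.03  0.02  0.05  0.06  0.06  0.05  0.04  0.03]
0.0375662767570121 [-0.15336762  0.01559982  0.29097496]
```

```bash
cat > fit.py <<'E'
import numpy as np, plan
from scipy.optimize import least_squares
L=np.loadtxt('log.txt');A=np.loadtxt('cmd.txt'); L=L[L[:,0]>10.7]
Kc=lambda t:np.interp(t-.04,A[:,0],A[:,1])
cor=[k-Kc(t) for t,k,_ in L]; Kf=lambda t:Kc(t)+np.interp(t,L[:,0],cor)
nom=np.array([.43,.021,.05,.26,.31])
def res(p,show=0):
    plan.KT,plan.I,plan.C,plan.KS=p[:4]; b=p[4]; d,v=p[5:7]; t=L[0,0]; o=[]
    for m in L:
        if m[0]>t: d,v,_=plan.sim(d,v,b,Kf,t,m[0]); t=m[0]
        o.append((d-m[2])/.006)
    if show: print('end d,v',d,v)
    return np.r_[o,(p[:4]/nom[:4]-1)/[.15,.25,.5,.1]]
best=None
for b0 in (.27,.3,.33):
    f=least_squares(res,np.r_[nom[:4],b0,.01,.05],bounds=([.2,.01,0,.15,.15,-.01,-.2],[.8,.05,.3,.35,.5,.04,.4]))
    if best is None or f.cost<best.cost: best=f
print(best.x.round(4),best.cost,(best.fun[:-4]*6).round(1)); res(best.x,1)
E
python3 fit.py
```

```text
[0.4916 0.0215 0.0339 0.2426 0.2788 0.0088 0.1269] 1.7742714723798099 [-2.8  1.3  3.5 -1.8 -1.7 -2.2  3.5  3.4 -0.3 -1.9 -1.5 -0.2  1.2 -0.4]
end d,v 0.5098527353278263 -0.35699218351051687
```

```bash
sed -i 's/^I,C,KT,KS,KD=.*;/I,C,KT,KS,KD=.0215,.034,.4916,.2426,.02; DT=.125\/10;/' plan.py; sed -n 4,5p plan.py; echo '(0.279,0.006)'>b.txt;  python3 plan.py .27 4 .45
```

```text
I,C,KT,KS,KD=.0215,.034,.4916,.2426,.02; DT=.125/10; LAG=.04
def sim(d,v,b,Kf,t0,t1):
fit b 0.278 now 12.950 d 0.489 v -0.414 koff -0.007 resid(mrad) [-0.1  1.3 -1.1]
Kc -0.110 Keq 0.294 Ks [0.02 0.12 0.2  0.25] cmds:
[[0.28, -1.79, 0.08], [0.22, -1.38, -0.1], [0.17, -1.09, -0.18], [0.11, -0.67, -0.16]]
pred d [0.433 0.381 0.34  0.309 0.289 0.277 0.27  0.267 0.266 0.266 0.267 0.268] v [-0.45 -0.38 -0.29 -0.2  -0.13 -0.08 -0.04 -0.02 -0.    0.    0.01  0.01]
```

>>> send_rows([
  [0,0,0,0.28,-1.79,0.08,0.56],
  [0,0,0,0.22,-1.38,-0.1,0.56],
  [0,0,0,0.17,-1.09,-0.18,0.56],
])

```text
t: 13.32
tcp_pos: [0.5006, -0.1311, 0.2697]
orientation: [0.746, -0.643, 0.112, -0.132]
contact_force: [0.9, -1.2, -1.5]
gripper_width: 0.0376
```

```bash
echo '(12.95,[.02,.12,.20])'>next.txt; WIN=.6 bash step.sh 2 .27 3 c
```

```text
t 13.325 K 0.199 d 0.418 ncc 0.732 rad 0.1419 F [ 0.7 -1.3 -1.5] [ 0.5006 -0.1311  0.2697]
t 13.375 K 0.205 d 0.423 ncc 0.732 rad 0.1417 F [-0.3 -1.7 -0.6] [ 0.5007 -0.132   0.2694]
fit b 0.275 now 13.425 d 0.424 v 0.074 koff 0.010 resid(mrad) [-2.2  2.8  2.2 -2.3]
Kc 0.200 Keq 0.270 Ks [0.05 0.01 0.03] cmds:
[[-0.32, 2.06, 0.26], [-0.09, 0.55, 0.02], [0.04, -0.28, -0.01]]
pred d [0.435 0.43  0.412 0.386 0.358 0.333 0.312 0.296 0.285 0.279 0.275 0.275] v [ 0.05 -0.09 -0.18 -0.22 -0.22 -0.19 -0.15 -0.11 -0.07 -0.04 -0.02  0.  ]
```

```bash
sed -i 's/nom=np.array(.*/nom=np.array([.4916,.0215,.034,.2426,.279]); nom=np.array([.43,.021,.05,.26,.31])/' fit.py; python3 fit.py; sed -e 's/L\[:,0\]>10.7/L[:,0]>12.4/' -e 's/.01,.05\]/.6,0]/' -e 's/-.01,-.2\]/.5,-.3]/' -e 's/.04,.4\])/.7,.3])/' fit.py > fit2.py; python3 fit2.py
```

```text
[0.5004 0.0169 0.042  0.2416 0.273  0.0094 0.1189] 2.401911024922905 [-2.2  1.3  2.7 -2.5 -2.  -1.9  4.3  3.8  0.  -1.6 -2.8 -2.5  1.8  2.4
 -0.2 -0.4]
end d,v 0.42275340440779136 0.1122351456525455
[ 0.4337  0.0214  0.0502  0.2584  0.2183  0.5994 -0.0244] 0.018665459837187256 [-0.4  0.5  0.2 -0.3 -0.5  0.4]
end d,v 0.4236291926928257 0.13756998521924974
```

>>> send_rows([
  [0,0,0,-0.6,3.85,0.23,0.56],
  [0,0,0,0,0,0,0.56],
])

```text
t: 13.68
tcp_pos: [0.4946, -0.0903, 0.2731]
orientation: [0.747, -0.641, 0.113, -0.133]
contact_force: [-0.1, -1.4, 1.3]
gripper_width: 0.0375
```

```bash
echo '(13.425,[-.08,-.08])'>next.txt; python3 - <<'P'
t,K=eval(open('next.txt').read())
k0=float([l.split()[1] for l in open('cmd.txt')][-1])
with open('cmd.txt','a') as f:
    f.write('%.4f %.4f\n'%(t,k0))
    for i,k in enumerate(K): f.write('%.4f %.4f\n'%(t+.125*(i+1),k))
P
python3 - <<'E'
from h import *
import subprocess
a=camera('top'); cv2.imwrite('pics/t9.png',a[:,:,::-1])
E
python3 meas.py 2; python3 fit2.py; python3 - <<'E'
import cv2,numpy as np
a=cv2.imread('pics/t9.png')[95:305,230:430]; cv2.imwrite('pics/t9z.png',cv2.convertScaleAbs(cv2.resize(a,None,fx=2.8,fy=2.8,interpolation=2),alpha=1.6))
E
```

```text
t 13.725 K -0.091 d 0.396 ncc 0.670 rad 0.1430 F [-0.1 -1.9  0.4] [ 0.4947 -0.0911  0.273 ]
t 13.775 K -0.087 d 0.374 ncc 0.674 rad 0.1429 F [ 0.4 -0.9  0. ] [ 0.4948 -0.0917  0.2729]
[ 0.452   0.0202  0.0606  0.2482  0.2497  0.5995 -0.0284] 0.3100425326042634 [-0.3  0.3  0.6  0.5 -0.3 -1.2 -0.4  0.9]
end d,v 0.37501731781566694 -0.42780683797404934
```

View pics/t9z.png

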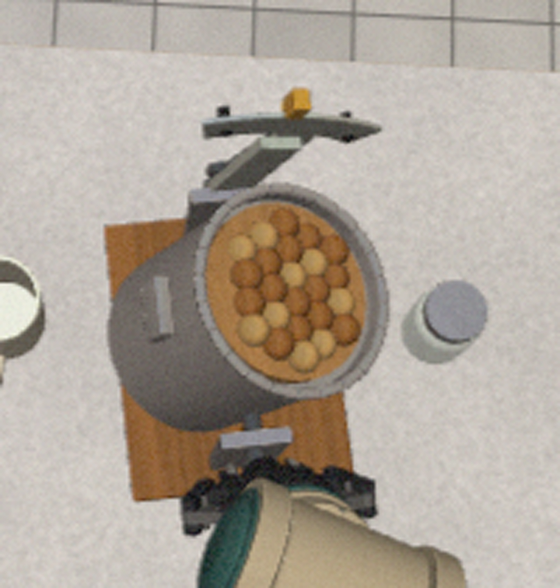

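```bash
cat > topd.py <<'E'
from h import *
CT=calibration('top'); FT=210/np.tan(np.radians(CT['vfov'])/2)
def ttex(im,d,hn=.097):
    q=discpts(d,hn)@CT['world_to_cam'][:3,:3].T+CT['world_to_cam'][:3,3]
    p=np.c_[CT['cx']+FT*q[:,0]/q[:,2],CT['cy']+FT*q[:,1]/q[:,2]].astype(np.float32)
    g=cv2.GaussianBlur(cv2.cvtColor(im,cv2.COLOR_RGB2GRAY),(0,0),.7).astype(np.float32)
    return cv2.remap(g,p[:,:1].copy(),p[:,1:].copy(),1)[:,0]
REFT=cv2.imread('pics/t0.png')[...,::-1].copy()
def ttilt(im,hn=.097):
    R=ttex(REFT,0,hn); ds=np.arange(-.06,.7,.02); sc=[ncc(ttex(im,d,hn),R) for d in ds]; i=int(np.argmax(sc))
    m=minimize_scalar(lambda d:-ncc(ttex(im,d,hn),R),bounds=(ds[i]-.02,ds[i]+.02),method='bounded'); return m.x,-m.fun
if __name__=='__main__':
    im=cv2.imread('pics/t9.png')[...,::-1].copy()
    for hn in (.085,.091,.097,.103): print(hn,ttilt(im,hn))
    t1=cv2.imread('pics/t1.png')[...,::-1].copy(); print(ttilt(t1))
E
python3 topd.py; echo '(0.25,0.01)'>b.txt; sed -i 's/^I,C,KT,KS,KD=[^;]*;/I,C,KT,KS,KD=.0202,.06,.452,.248,.02;/' plan.py; python3 plan.py .27 3 .55
```

```text
0.085 (np.float64(0.4726056879782339), np.float64(0.8095948144990012))
0.091 (np.float64(0.4318910705029313), np.float64(0.8543442376821833))
0.097 (np.float64(0.40636299820929445), np.float64(0.866991374579337))
0.103 (np.float64(0.38281569179038666), np.float64(0.8364197546565071))
(np.float64(0.0014793088537884446), np.float64(0.7116807912748404))
fit b 0.252 now 13.825 d 0.351 v -0.490 koff -0.004 resid(mrad) [ 0.4 -0.5 -0.6  0.6]
Kc -0.080 Keq 0.242 Ks [0.14 0.26 0.32] cmds:
[[0.47, -3.04, -0.09], [0.25, -1.63, -0.33], [0.12, -0.8, -0.24]]
pred d [0.288 0.244 0.222 0.217 0.222 0.232 0.243 0.254 0.264 0.272 0.278 0.283] v [-0.46 -0.27 -0.11  0.    0.06  0.09  0.09  0.08  0.07  0.06  0.05  0.04]
```

>>> send_rows([
  [0,0,0,0.39,-2.49,-0.03,0.56],
  [0,0,0,0.21,-1.37,-0.21,0.56],
])

```text
t: 14.08
tcp_pos: [0.5008, -0.1317, 0.27]
orientation: [0.746, -0.643, 0.113, -0.133]
contact_force: [-0.4, -0.8, -0.4]
gripper_width: 0.0377
```

```bash
echo '(13.825,[.10,.2])'>next.txt; WIN=.8 bash step.sh 2 .27 3 c; python3 fit2.py
```

```text
t 14.075 K 0.203 d 0.228 ncc 0.815 rad 0.1423 F [-0.5 -0.7 -0.4] [ 0.5008 -0.1317  0.27  ]
t 14.125 K 0.210 d 0.210 ncc 0.827 rad 0.1418 F [-0.6 -1.5 -0.1] [ 0.5007 -0.1327  0.2693]
fit b 0.253 now 14.175 d 0.196 v -0.298 koff 0.013 resid(mrad) [ 0.8 -1.  -0.7  0.8]
Kc 0.200 Keq 0.227 Ks [0.35 0.4  0.4 ] cmds:
[[0.31, -1.99, -0.57], [0.1, -0.64, -0.26], [0.0, 0.0, 0.0]]
pred d [0.164 0.155 0.164 0.181 0.202 0.223 0.24  0.254 0.265 0.272 0.278 0.281] v [-0.18 -0.    0.11  0.16  0.17  0.16  0.13  0.1   0.07  0.05  0.04  0.03]
[ 0.4748  0.0192  0.0523  0.2462  0.2594  0.5998 -0.0529] 0.4859648462337461 [-0.  -0.2  0.7  0.9 -0.2 -0.9 -0.4 -0.3 -0.3  0.7]
end d,v 0.211081215006008 -0.3326389288094926
```

```bash
echo '(0.2594,0.004)'>b.txt; sed -i 's/^I,C,KT,KS,KD=[^;]*;/I,C,KT,KS,KD=.0192,.052,.475,.246,.02;/' plan.py; python3 plan.py .27 4 .8
```

```text
fit b 0.259 now 14.175 d 0.193 v -0.343 koff 0.013 resid(mrad) [-0.2  0.2  0.  -0.1]
Kc 0.200 Keq 0.236 Ks [0.37 0.44 0.44 0.41] cmds:
[[0.35, -2.25, -0.67], [0.14, -0.89, -0.39], [0.0, 0.0, 0.0], [-0.06, 0.38, 0.17]]
pred d [0.155 0.142 0.149 0.168 0.191 0.212 0.23  0.244 0.253 0.259 0.261 0.26 ] v [-0.23 -0.02  0.11  0.17  0.18  0.16  0.13  0.09  0.06  0.03  0.01 -0.01]
```

>>> send_rows([
  [0,0,0,0.35,-2.25,-0.67,0.56],
  [0,0,0,0.14,-0.89,-0.39,0.56],
  [0,0,0,0,0,0,0.56],
])

```text
t: 14.55
tcp_pos: [0.5054, -0.1617, 0.2591]
orientation: [0.746, -0.643, 0.112, -0.133]
contact_force: [-0.3, 0.2, 0.3]
gripper_width: 0.0376
```

```bash
echo '(14.175,[.37,.44,.44])'>next.txt; WIN=.9 bash step.sh 2 .27 4 c; python3 fit2.py
```

```text
t 14.550 K 0.432 d 0.130 ncc 0.973 rad 0.1413 F [-0.3  0.3  0.3] [ 0.5054 -0.1617  0.2591]
t 14.600 K 0.430 d 0.129 ncc 0.974 rad 0.1415 F [ 0.   0.3 -0.4] [ 0.5055 -0.1614  0.2594]
fit b 0.259 now 14.650 d 0.135 v 0.088 koff -0.002 resid(mrad) [-0.1  0.8 -0.4 -2.   1.7]
Kc 0.440 Keq 0.252 Ks [0.44 0.42 0.38 0.34] cmds:
[[0.0, 0.0, 0.0], [-0.04, 0.25, 0.12], [-0.08, 0.51, 0.22], [-0.08, 0.52, 0.2]]
pred d [0.149 0.17  0.194 0.216 0.233 0.247 0.257 0.263 0.267 0.269 0.27  0.27 ] v [ 0.14  0.18  0.19  0.16  0.13  0.09  0.07  0.04  0.02  0.01  0.   -0.  ]
[ 0.4785  0.0199  0.0512  0.2448  0.2619  0.6001 -0.0714] 0.5441143340831995 [ 0.3 -0.6  0.4  0.9  0.2 -0.9 -0.5 -0.  -0.1  0.2 -1.1  1.1]
end d,v 0.12996239522269845 0.03147937587676837
```

```bash
echo '(0.262,0.003)'>b.txt; sed -i 's/^I,C,KT,KS,KD=[^;]*;/I,C,KT,KS,KD=.0199,.051,.4785,.2448,.02;/' plan.py; python3 plan.py .27 4 .9
```

```text
fit b 0.259 now 14.650 d 0.133 v 0.076 koff -0.002 resid(mrad) [-0.6  2.3  1.2 -2.2  0.9]
Kc 0.440 Keq 0.250 Ks [0.45 0.42 0.39 0.35] cmds:
[[0.02, -0.12, -0.06], [-0.06, 0.38, 0.18], [-0.06, 0.38, 0.17], [-0.08, 0.52, 0.2]]
pred d [0.147 0.168 0.191 0.214 0.233 0.249 0.261 0.269 0.276 0.281 0.285 0.29 ] v [0.14 0.18 0.19 0.17 0.14 0.11 0.08 0.06 0.05 0.04 0.04 0.04]
```

>>> send_rows([
  [0,0,0,0.02,-0.12,-0.06,0.56],
  [0,0,0,-0.06,0.38,0.18,0.56],
  [0,0,0,-0.06,0.38,0.17,0.56],
])

```text
t: 15.02
tcp_pos: [0.5046, -0.1549, 0.2629]
orientation: [0.747, -0.642, 0.113, -0.133]
contact_force: [0.1, 0.3, -0.6]
gripper_width: 0.0376
```

```bash
echo '(14.65,[.45,.42,.39])'>next.txt; WIN=.9 bash step.sh 2 .27 4 c; python3 fit2.py
```

```text
t 15.025 K 0.379 d 0.137 ncc 0.951 rad 0.1422 F [ 0.2  0.3 -0.6] [ 0.5046 -0.1549  0.2629]
t 15.075 K 0.377 d 0.136 ncc 0.951 rad 0.1423 F [ 1.   0.3 -0.4] [ 0.5046 -0.1546  0.2632]
fit b 0.263 now 15.125 d 0.137 v 0.004 koff -0.014 resid(mrad) [ 1.2 -1.6 -0.7  0.8]
Kc 0.390 Keq 0.270 Ks [0.46 0.46 0.44 0.4 ] cmds:
[[0.14, -0.88, -0.4], [0.0, 0.0, 0.0], [-0.04, 0.25, 0.12], [-0.08, 0.51, 0.23]]
pred d [0.139 0.152 0.173 0.196 0.219 0.238 0.253 0.266 0.275 0.283 0.29  0.296] v [0.05 0.14 0.18 0.19 0.17 0.14 0.11 0.09 0.07 0.06 0.05 0.06]
[ 0.4832  0.0198  0.0582  0.2426  0.2682  0.6008 -0.0971] 1.0855040215412142 [ 1.  -1.  -1.5 -0.7  2.6  1.5 -1.2 -0.9  1.3  2.  -2.4 -1.8  0.7  0.5]
end d,v 0.13628743578026847 -0.022859532655869208
```

```bash
sed -i 's/KS\*(K-d)/KS*np.sign(K-d)*max(abs(K-d)-.006,0)/' plan.py; python3 fit2.py; python3 plan.py .27 4 .9
```

```text
[ 0.4793  0.0194  0.0572  0.2442  0.2679  0.6004 -0.0778] 0.8247525925499134 [ 0.6 -0.6 -0.9 -0.3  1.8  0.9 -1.  -0.9  1.   2.  -2.  -1.4  0.7  0.3]
end d,v 0.13605625876560037 -0.027255088540394008
fit b 0.262 now 15.125 d 0.136 v -0.009 koff -0.014 resid(mrad) [ 0.8 -1.1 -0.4  0.5]
Kc 0.390 Keq 0.270 Ks [0.46 0.47 0.45 0.41] cmds:
[[0.14, -0.88, -0.4], [0.02, -0.12, -0.06], [-0.04, 0.25, 0.12], [-0.08, 0.5, 0.23]]
pred d [0.136 0.148 0.167 0.189 0.21  0.228 0.242 0.251 0.257 0.259 0.258 0.256] v [ 0.04  0.12  0.17  0.18  0.16  0.13  0.09  0.06  0.03  0.01 -0.01 -0.02]
```

>>> send_rows([
  [0,0,0,0.16,-1.0,-0.47,0.56],
  [0,0,0,0.02,-0.12,-0.06,0.56],
  [0,0,0,-0.06,0.37,0.19,0.56],
])

```text
t: 15.5
tcp_pos: [0.5056, -0.1632, 0.2586]
orientation: [0.746, -0.643, 0.112, -0.132]
contact_force: [-0.0, 0.5, 1.0]
gripper_width: 0.0377
```

```bash
echo '(0.266,0.003)'>b.txt; sed -i 's/^I,C,KT,KS,KD=[^;]*;/I,C,KT,KS,KD=.0194,.057,.4793,.2442,.02;/' plan.py;echo '(15.125,[.47,.48,.45])'>next.txt; WIN=.9 bash step.sh 2 .27 4 c; python3 fit2.py
```

```text
t 15.500 K 0.444 d 0.169 ncc 0.948 rad 0.1415 F [0.  0.5 1. ] [ 0.5056 -0.1632  0.2586]
t 15.550 K 0.440 d 0.178 ncc 0.940 rad 0.1419 F [-0.3  0.1  0.2] [ 0.5057 -0.1626  0.2593]
fit b 0.266 now 15.600 d 0.187 v 0.193 koff -0.013 resid(mrad) [-0.6  0.8  0.2 -0.3]
Kc 0.450 Keq 0.275 Ks [0.39 0.35 0.31 0.3 ] cmds:
[[-0.12, 0.76, 0.34], [-0.08, 0.52, 0.2], [-0.08, 0.52, 0.18], [-0.02, 0.13, 0.04]]
pred d [0.213 0.234 0.25  0.26  0.266 0.269 0.272 0.273 0.275 0.276 0.277 0.278] v [0.19 0.15 0.1  0.07 0.04 0.02 0.02 0.01 0.01 0.01 0.01 0.01]
[ 0.4755  0.0198  0.0537  0.2434  0.2659  0.6002 -0.0743] 1.1449660814603249 [ 0.4 -0.6 -0.2  0.4  0.9 -0.2 -1.  -0.6  1.1  1.9 -3.6 -2.9  2.7  3.1
 -0.4 -1. ]
end d,v 0.1772340421445201 0.17797295561924484
```

>>> send_rows([
  [0,0,0,-0.12,0.76,0.34,0.56],
  [0,0,0,-0.08,0.52,0.2,0.56],
  [0,0,0,-0.08,0.52,0.18,0.56],
])

```text
t: 15.98
tcp_pos: [0.503, -0.1444, 0.2668]
orientation: [0.747, -0.642, 0.113, -0.133]
contact_force: [2.1, -0.7, 0.1]
gripper_width: 0.0378
```

```bash
echo '(15.6,[.39,.35,.31])'>next.txt; WIN=.9 bash step.sh 2 .27 4 c
```

```text
t 15.975 K 0.299 d 0.255 ncc 0.832 rad 0.1423 F [ 2.  -1.   0.1] [ 0.503  -0.1444  0.2668]
t 16.025 K 0.295 d 0.261 ncc 0.828 rad 0.1425 F [0.6 0.7 0.3] [ 0.503  -0.144   0.2671]
fit b 0.266 now 16.075 d 0.264 v 0.083 koff -0.016 resid(mrad) [-0.4  0.6  0.7 -0.7]
Kc 0.310 Keq 0.278 Ks [0.28 0.26 0.25 0.25] cmds:
[[-0.06, 0.4, 0.12], [-0.04, 0.27, 0.07], [-0.02, 0.13, 0.04], [0.0, 0.0, 0.0]]
pred d [0.273 0.279 0.28  0.279 0.276 0.273 0.27  0.266 0.263 0.259 0.255 0.249] v [ 0.06  0.03  0.   -0.02 -0.02 -0.03 -0.03 -0.03 -0.03 -0.03 -0.04 -0.06]
```

>>> send_rows([
  [0,0,0,-0.06,0.4,0.12,0.56],
  [0,0,0,-0.04,0.27,0.07,0.56],
  [0,0,0,-0.02,0.13,0.04,0.56],
  [0,0,0,0,0,0,0.56],
])

```text
t: 16.58
tcp_pos: [0.5018, -0.1369, 0.2687]
orientation: [0.746, -0.642, 0.113, -0.133]
contact_force: [0.6, 0.6, 0.1]
gripper_width: 0.0377
```

```bash
WIN=1.2 bash step.sh 2 .27 5 c >o.txt; cat o.txt; python3 - <<'E'
from topd import *
t=camera.__name__ if hasattr(camera,'__name__') else 0
a=camera('top'); s=save('side','s10.png'); cv2.imwrite('pics/t10.png',a[:,:,::-1]); print('top d',ttilt(a))
z=np.hstack([cv2.resize(a[115:165,290:360],None,fx=5,fy=5,interpolation=2),cv2.resize(s[145:215,320:390],(350,350))[:250]])
cv2.imwrite('pics/c10.png',cv2.convertScaleAbs(z[:,:,::-1],alpha=1.6))
E
# account for 0.1 s of pictures
python3 - <<'E'
import re
p='plan.py'; s=open(p).read(); s=s.replace("now=L[-1,0]+.05;","now=float(__import__('os').environ.get('EXTRA','0'))+L[-1,0]+.05;"); open(p,'w').write(s)
E
EXTRA=.1 python3 plan.py .27 5 1.2
```

```text
t 16.575 K 0.242 d 0.327 ncc 0.778 rad 0.1422 F [0.7 0.5 0.1] [ 0.5018 -0.1369  0.2687]
t 16.625 K 0.242 d 0.333 ncc 0.775 rad 0.1422 F [ 0.1 -0.9  0.1] [ 0.5018 -0.1369  0.2687]
fit b 0.260 now 16.675 d 0.339 v 0.136 koff -0.010 resid(mrad) [ 0.5 -0.9  2.3  2.7 -0.7 -0.7]
Kc 0.250 Keq 0.260 Ks [0.15 0.12 0.12 0.14 0.17] cmds:
[[-0.21, 1.35, 0.28], [-0.06, 0.41, 0.06], [0.0, 0.0, 0.0], [0.04, -0.27, -0.04], [0.06, -0.41, -0.06]]
pred d [0.355 0.358 0.35  0.337 0.323 0.311 0.301 0.294 0.29  0.289 0.291 0.295] v [ 0.08 -0.02 -0.08 -0.11 -0.11 -0.09 -0.07 -0.04 -0.02  0.    0.02  0.04]
top d (np.float64(0.3389190541228525), np.float64(0.8964991244736666))
fit b 0.265 now 16.775 d 0.351 v 0.135 koff -0.010 resid(mrad) [-1.3  1.8  0.4 -0.6]
Kc 0.250 Keq 0.271 Ks [0.14 0.11 0.11 0.14 0.17] cmds:
[[-0.23, 1.49, 0.3], [-0.06, 0.41, 0.05], [0.0, 0.0, 0.0], [0.06, -0.41, -0.05], [0.06, -0.41, -0.06]]
pred d [0.366 0.367 0.356 0.339 0.321 0.305 0.291 0.28  0.271 0.264 0.259 0.254] v [ 0.08 -0.04 -0.11 -0.14 -0.14 -0.12 -0.1  -0.08 -0.06 -0.05 -0.04 -0.04]
```

View pics/c10.png

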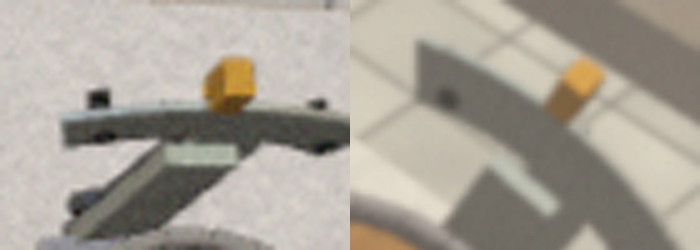

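>>> send_rows([
  [0,0,0,-0.32,2.04,0.37,0.575],
  [0,0,0,-0.04,0.28,0.03,0.575],
  [0,0,0,0.04,-0.28,-0.03,0.575],
])

```text
t: 17.15
tcp_pos: [0.4986, -0.1166, 0.2723]
orientation: [0.747, -0.642, 0.113, -0.133]
contact_force: [-0.1, -0.4, 0.5]
gripper_width: 0.0361
```

```bash
echo '(16.775,[.10,.08,.10])'>next.txt; sed -i 's/-.006,0)/-.003,0)/' plan.py; WIN=1.2 bash step.sh 2 .275 5 c; python3 fit2.py
```

```text
t 17.150 K 0.093 d 0.358 ncc 0.723 rad 0.1423 F [-0.2 -0.3  0.5] [ 0.4986 -0.1166  0.2723]
t 17.200 K 0.097 d 0.350 ncc 0.725 rad 0.1421 F [ 0.6 -1.1 -0.2] [ 0.4987 -0.1171  0.2721]
fit b 0.266 now 17.250 d 0.341 v -0.183 koff -0.004 resid(mrad) [-0.6  0.8 -0.1 -0. ]
Kc 0.100 Keq 0.261 Ks [0.17 0.21 0.24 0.26 0.27] cmds:
[[0.15, -0.96, -0.13], [0.08, -0.54, -0.11], [0.06, -0.4, -0.09], [0.04, -0.27, -0.07], [0.02, -0.13, -0.04]]
pred d [0.317 0.297 0.284 0.275 0.272 0.271 0.272 0.274 0.276 0.278 0.28  0.283] v [-0.18 -0.14 -0.09 -0.05 -0.02  0.    0.01  0.01  0.02  0.02  0.02  0.02]
[ 0.485   0.0216  0.0499  0.2466  0.2637  0.5972 -0.0698] 3.3015524422196765 [-2.6 -3.3  0.1  1.   0.3 -1.5 -0.2  1.1  4.3  4.5 -6.  -5.9 -0.9 -0.2
 -0.9 -0.9  5.7  5.8  0.5  0.  -1.  -0.1]
end d,v 0.34981055393479293 -0.1454197586648709
```

>>> send_rows([
  [0,0,0,0.15,-0.96,-0.13,0.575],
  [0,0,0,0.08,-0.54,-0.11,0.575],
  [0,0,0,0.06,-0.4,-0.09,0.575],
  [0,0,0,0.04,-0.27,-0.07,0.575],
])

```text
t: 17.75
tcp_pos: [0.5019, -0.1386, 0.2682]
orientation: [0.746, -0.642, 0.113, -0.133]
contact_force: [0.6, 0.0, 0.4]
gripper_width: 0.0365
```

```bash
echo '(17.25,[.17,.21,.24,.26])'>next.txt; sed -i 's/-.003,0)/-.001,0)/' plan.py; WIN=1.2 bash step.sh 2 .275 5 c
```

```text
t 17.750 K 0.254 d 0.299 ncc 0.795 rad 0.1421 F [ 0.6 -0.1  0.4] [ 0.5019 -0.1386  0.2682]
t 17.800 K 0.255 d 0.301 ncc 0.794 rad 0.1421 F [-0.4 -0.7 -0.3] [ 0.5019 -0.1387  0.2681]
fit b 0.265 now 17.850 d 0.302 v 0.035 koff -0.002 resid(mrad) [-1.3  1.7  0.4 -0.6]
Kc 0.260 Keq 0.258 Ks [0.22 0.21 0.21 0.21 0.22] cmds:
[[-0.08, 0.54, 0.13], [-0.02, 0.14, 0.03], [0.0, 0.0, 0.0], [0.0, 0.0, 0.0], [0.02, -0.14, -0.03]]
pred d [0.307 0.307 0.305 0.3   0.294 0.288 0.284 0.28  0.277 0.276 0.274 0.273] v [ 0.03 -0.01 -0.03 -0.04 -0.05 -0.04 -0.03 -0.03 -0.02 -0.01 -0.01 -0.01]
```

>>> send_rows([
  [0,0,0,-0.13,0.81,0.19,0.575],
  [0,0,0,-0.02,0.14,0.03,0.575],
  [0,0,0,0,0,0,0.575],
  [0,0,0,0.02,-0.14,-0.03,0.575],
])

```text
t: 18.35
tcp_pos: [0.5006, -0.13, 0.2704]
orientation: [0.747, -0.642, 0.113, -0.133]
contact_force: [0.4, 0.1, 0.5]
gripper_width: 0.0362
```

```bash
echo '(17.85,[.20,.19,.19,.20])'>next.txt;  WIN=1.3 bash step.sh 2 .275 5 c
```

```text
t 18.350 K 0.191 d 0.281 ncc 0.782 rad 0.1423 F [0.5 0.1 0.5] [ 0.5006 -0.13    0.2704]
t 18.400 K 0.193 d 0.275 ncc 0.785 rad 0.1422 F [ 1.  -0.9 -0. ] [ 0.5006 -0.1302  0.2702]
fit b 0.264 now 18.450 d 0.268 v -0.137 koff -0.006 resid(mrad) [-0.   1.2  0.2 -0.3 -0.1]
Kc 0.200 Keq 0.259 Ks [0.27 0.31 0.32 0.31 0.31] cmds:
[[0.15, -0.94, -0.23], [0.08, -0.53, -0.16], [0.02, -0.13, -0.04], [-0.02, 0.13, 0.04], [0.0, 0.0, 0.0]]
pred d [0.251 0.242 0.24  0.243 0.248 0.254 0.26  0.264 0.266 0.268 0.268 0.267] v [-0.12 -0.05  0.01  0.03  0.05  0.05  0.04  0.03  0.02  0.01 -0.   -0.01]
```

>>> send_rows([
  [0,0,0,0.15,-0.94,-0.23,0.575],
  [0,0,0,0.08,-0.53,-0.16,0.575],
  [0,0,0,0.02,-0.13,-0.04,0.575],
  [0,0,0,-0.04,0.26,0.08,0.575],
])

```text
t: 18.95
tcp_pos: [0.5026, -0.1436, 0.2666]
orientation: [0.746, -0.643, 0.113, -0.133]
contact_force: [1.0, -0.7, 0.8]
gripper_width: 0.0366
```

```bash
echo '(18.45,[.27,.31,.32,.30])'>next.txt;  WIN=1.3 bash step.sh 2 .275 6 c
```

```text
t 18.950 K 0.293 d 0.257 ncc 0.828 rad 0.1419 F [ 0.9 -0.9  0.8] [ 0.5026 -0.1436  0.2666]
t 19.000 K 0.289 d 0.259 ncc 0.826 rad 0.1422 F [1.2 0.7 0.2] [ 0.5027 -0.1432  0.267 ]
fit b 0.260 now 19.050 d 0.261 v 0.061 koff -0.011 resid(mrad) [-0.1  1.8  2.4 -0.8 -0.4]
Kc 0.300 Keq 0.257 Ks [0.27 0.26 0.25 0.25 0.25 0.25] cmds:
[[-0.06, 0.4, 0.12], [-0.02, 0.13, 0.04], [-0.02, 0.13, 0.04], [0.0, 0.0, 0.0], [0.0, 0.0, 0.0], [0.0, 0.0, 0.0]]
pred d [0.269 0.274 0.277 0.277 0.277 0.276 0.275 0.273 0.272 0.27  0.268 0.265] v [ 0.05  0.03  0.01  0.   -0.   -0.01 -0.01 -0.01 -0.01 -0.02 -0.02 -0.02]
```

>>> send_rows([
  [0,0,0,-0.08,0.53,0.15,0.575],
  [0,0,0,-0.04,0.27,0.07,0.575],
  [0,0,0,0,0,0,0.575],
  [0,0,0,0,0,0,0.575],
  [0,0,0,0,0,0,0.575],
])

```text
t: 19.68
tcp_pos: [0.5015, -0.1355, 0.2689]
orientation: [0.746, -0.642, 0.113, -0.133]
contact_force: [0.1, -0.6, 1.7]
gripper_width: 0.0363
```

```bash
echo '(19.05,[.26,.24,.24,.24,.24])'>next.txt;  WIN=1.3 bash step.sh 2 .275 6 c
```

```text
t 19.675 K 0.232 d 0.247 ncc 0.813 rad 0.1421 F [-0.  -0.6  1.7] [ 0.5015 -0.1355  0.2689]
t 19.725 K 0.232 d 0.243 ncc 0.816 rad 0.1421 F [-0.3 -0.2  0.5] [ 0.5015 -0.1356  0.2689]
fit b 0.266 now 19.775 d 0.237 v -0.126 koff -0.009 resid(mrad) [-0.5  0.6  0.7 -0.7]
Kc 0.240 Keq 0.265 Ks [0.32 0.36 0.36 0.35 0.33 0.31] cmds:
[[0.17, -1.06, -0.31], [0.08, -0.52, -0.19], [0.0, 0.0, 0.0], [-0.02, 0.13, 0.05], [-0.04, 0.26, 0.09], [-0.04, 0.26, 0.09]]
pred d [0.221 0.215 0.219 0.227 0.237 0.246 0.253 0.258 0.261 0.262 0.261 0.259] v [-0.1  -0.01  0.05  0.07  0.08  0.07  0.05  0.03  0.02  0.   -0.01 -0.03]
```

>>> send_rows([
  [0,0,0,0.21,-1.32,-0.4,0.575],
  [0,0,0,0.06,-0.39,-0.15,0.575],
  [0,0,0,-0.02,0.13,0.05,0.575],
  [0,0,0,-0.04,0.26,0.1,0.575],
])

```text
t: 20.27
tcp_pos: [0.5035, -0.1486, 0.265]
orientation: [0.746, -0.642, 0.113, -0.133]
contact_force: [0.2, -0.7, 0.1]
gripper_width: 0.0359
```

```bash
echo '(19.775,[.34,.37,.36,.34])'>next.txt;  WIN=1.3 bash step.sh 2 .275 6 c
```

```text
t 20.275 K 0.331 d 0.262 ncc 0.837 rad 0.1419 F [ 0.1 -0.7  0.1] [ 0.5035 -0.1486  0.265 ]
t 20.325 K 0.328 d 0.271 ncc 0.832 rad 0.1421 F [ 0.3 -0.   0.1] [ 0.5036 -0.1483  0.2653]
fit b 0.265 now 20.375 d 0.278 v 0.159 koff -0.012 resid(mrad) [-0.9  1.3  0.6 -0.7]
Kc 0.340 Keq 0.268 Ks [0.26 0.22 0.21 0.21 0.22 0.23] cmds:
[[-0.17, 1.06, 0.33], [-0.08, 0.54, 0.13], [-0.02, 0.14, 0.03], [0.0, 0.0, 0.0], [0.02, -0.14, -0.03], [0.02, -0.13, -0.03]]
pred d [0.297 0.308 0.311 0.309 0.304 0.298 0.293 0.29  0.287 0.287 0.288 0.29 ] v [ 0.13  0.06  0.   -0.03 -0.04 -0.04 -0.04 -0.02 -0.01  0.    0.01  0.02]
```

>>> send_rows([
  [0,0,0,-0.21,1.32,0.4,0.575],
  [0,0,0,-0.1,0.67,0.15,0.575],
  [0,0,0,-0.02,0.14,0.03,0.575],
  [0,0,0,0.04,-0.27,-0.05,0.575],
])

```text
t: 20.88
tcp_pos: [0.5007, -0.1299, 0.2703]
orientation: [0.747, -0.642, 0.113, -0.133]
contact_force: [-0.2, -0.2, -0.2]
gripper_width: 0.0359
```

```bash
echo '(20.375,[.24,.19,.18,.20])'>next.txt;  WIN=1.3 bash step.sh 2 .275 6 c
```

```text
t 20.875 K 0.190 d 0.295 ncc 0.775 rad 0.1423 F [-0.2 -0.2 -0.2] [ 0.5007 -0.1299  0.2703]
t 20.925 K 0.194 d 0.291 ncc 0.779 rad 0.1421 F [ 0.2 -0.   0.7] [ 0.5007 -0.1304  0.2701]
fit b 0.265 now 20.975 d 0.286 v -0.105 koff -0.007 resid(mrad) [-0.   0.6 -0.2  0.1 -0.2]
Kc 0.200 Keq 0.263 Ks [0.25 0.28 0.29 0.29 0.29 0.28] cmds:
[[0.11, -0.67, -0.16], [0.06, -0.4, -0.11], [0.02, -0.13, -0.04], [0.0, 0.0, 0.0], [0.0, 0.0, 0.0], [-0.02, 0.13, 0.04]]
pred d [0.272 0.264 0.261 0.262 0.264 0.268 0.271 0.275 0.278 0.282 0.286 0.29 ] v [-0.09 -0.05 -0.01  0.01  0.03  0.03  0.03  0.03  0.03  0.03  0.03  0.03]
```

>>> send_rows([
  [0,0,0,0.11,-0.67,-0.16,0.575],
  [0,0,0,0.06,-0.4,-0.11,0.575],
  [0,0,0,0.0,0,0,0.575],
  [0,0,0,0,0,0,0.575],
  [0,0,0,0,0,0,0.575],
])

```text
t: 21.6
tcp_pos: [0.5024, -0.1407, 0.2676]
orientation: [0.746, -0.642, 0.113, -0.133]
contact_force: [-0.6, -0.9, -1.3]
gripper_width: 0.0363
```

```bash
echo '(20.975,[.25,.28,.28,.28,.28])'>next.txt;  WIN=1.3 bash step.sh 2 .275 6 c
```

```text
t 21.600 K 0.271 d 0.294 ncc 0.802 rad 0.1421 F [-0.7 -0.8 -1.3] [ 0.5024 -0.1407  0.2676]
t 21.650 K 0.271 d 0.298 ncc 0.800 rad 0.1421 F [-0.3 -0.9 -0.5] [ 0.5024 -0.1407  0.2676]
fit b 0.265 now 21.700 d 0.302 v 0.088 koff -0.008 resid(mrad) [-1.3  1.8  0.2 -0.3]
Kc 0.280 Keq 0.264 Ks [0.22 0.2  0.2  0.21 0.22 0.23] cmds:
[[-0.13, 0.8, 0.21], [-0.04, 0.27, 0.06], [0.0, 0.0, 0.0], [0.02, -0.14, -0.03], [0.02, -0.14, -0.03], [0.02, -0.13, -0.03]]
pred d [0.313 0.316 0.314 0.308 0.302 0.296 0.292 0.288 0.286 0.286 0.287 0.29 ] v [ 0.06  0.   -0.03 -0.05 -0.05 -0.04 -0.03 -0.02 -0.01  0.    0.02  0.03]
```

>>> send_rows([
  [0,0,0,-0.17,1.07,0.27,0.575],
  [0,0,0,-0.04,0.27,0.05,0.575],
  [0,0,0,0,0,0,0.575],
  [0,0,0,0.04,-0.27,-0.05,0.575],
])

```text
t: 22.2
tcp_pos: [0.5007, -0.13, 0.2703]
orientation: [0.747, -0.642, 0.113, -0.133]
contact_force: [0.3, 0.1, -0.2]
gripper_width: 0.0363
```

```bash
echo '(21.7,[.20,.18,.18,.20])'>next.txt;  WIN=1.3 bash step.sh 2 .275 6 c
```

```text
t 22.200 K 0.191 d 0.297 ncc 0.775 rad 0.1423 F [ 0.3  0.1 -0.2] [ 0.5007 -0.13    0.2703]
t 22.250 K 0.194 d 0.293 ncc 0.777 rad 0.1421 F [-0.2 -0.9  0.4] [ 0.5007 -0.1305  0.2701]
fit b 0.266 now 22.300 d 0.287 v -0.108 koff -0.006 resid(mrad) [-0.2  0.2  0.8 -0.8]
Kc 0.200 Keq 0.263 Ks [0.25 0.27 0.29 0.29 0.29 0.28] cmds:
[[0.11, -0.67, -0.16], [0.04, -0.27, -0.07], [0.04, -0.27, -0.08], [0.0, 0.0, 0.0], [0.0, 0.0, 0.0], [-0.02, 0.13, 0.04]]
pred d [0.274 0.265 0.261 0.262 0.264 0.268 0.271 0.274 0.277 0.28  0.283 0.287] v [-0.09 -0.05 -0.02  0.01  0.02  0.03  0.03  0.03  0.03  0.02  0.03  0.03]
```

Same state as a cycle ago, so I'll use the same rows.

>>> send_rows([
  [0,0,0,0.11,-0.67,-0.16,0.575],
  [0,0,0,0.06,-0.4,-0.11,0.575],
  [0,0,0,0.0,0,0,0.575],
  [0,0,0,0,0,0,0.575],
  [0,0,0,0,0,0,0.575],
])

```text
t: 22.92
tcp_pos: [0.5024, -0.1407, 0.2677]
orientation: [0.746, -0.642, 0.113, -0.133]
contact_force: [0.5, -0.3, 0.5]
gripper_width: 0.0362
```

```bash
echo '(22.3,[.25,.28,.28,.28,.28])'>next.txt;  WIN=1.3 bash step.sh 2 .275 6 c
```

```text
t 22.925 K 0.271 d 0.296 ncc 0.801 rad 0.1421 F [ 0.5 -0.4  0.5] [ 0.5024 -0.1407  0.2677]
t 22.975 K 0.271 d 0.301 ncc 0.799 rad 0.1421 F [ 0.8 -0.4 -1.4] [ 0.5024 -0.1407  0.2676]
fit b 0.265 now 23.025 d 0.305 v 0.092 koff -0.008 resid(mrad) [-0.8  1.1  0.7 -0.7]
Kc 0.280 Keq 0.264 Ks [0.22 0.19 0.19 0.2  0.21 0.23] cmds:
[[-0.13, 0.8, 0.21], [-0.06, 0.41, 0.09], [0.0, 0.0, 0.0], [0.02, -0.14, -0.03], [0.02, -0.14, -0.03], [0.04, -0.27, -0.06]]
pred d [0.316 0.32  0.316 0.309 0.3   0.291 0.284 0.278 0.272 0.268 0.263 0.259] v [ 0.07  0.   -0.04 -0.06 -0.07 -0.07 -0.06 -0.05 -0.04 -0.03 -0.03 -0.04]
```

>>> send_rows([
  [0,0,0,-0.17,1.07,0.27,0.575],
  [0,0,0,-0.04,0.27,0.05,0.575],
  [0,0,0,0,0,0,0.575],
  [0,0,0,0.04,-0.27,-0.05,0.575],
])

```text
t: 23.52
tcp_pos: [0.5007, -0.13, 0.2703]
orientation: [0.747, -0.642, 0.113, -0.133]
contact_force: [0.4, -0.1, -0.7]
gripper_width: 0.0359
```

```bash
echo '(23.025,[.20,.18,.18,.20])'>next.txt;  WIN=1.3 bash step.sh 2 .275 6 c
for dr in .12 .06; do python3 plan.py $dr 6 1.3; done
```

```text
t 23.525 K 0.191 d 0.305 ncc 0.771 rad 0.1423 F [ 0.3 -0.2 -0.7] [ 0.5007 -0.13    0.2703]
t 23.575 K 0.194 d 0.302 ncc 0.774 rad 0.1421 F [ 0.6 -0.9  0.4] [ 0.5007 -0.1304  0.2701]
fit b 0.266 now 23.625 d 0.297 v -0.089 koff -0.006 resid(mrad) [ 0.1 -0.2  0.7 -0.6]
Kc 0.200 Keq 0.263 Ks [0.23 0.25 0.27 0.27 0.27 0.27] cmds:
[[0.06, -0.41, -0.09], [0.04, -0.27, -0.07], [0.04, -0.27, -0.07], [0.0, 0.0, 0.0], [0.0, 0.0, 0.0], [0.0, 0.0, 0.0]]
pred d [0.285 0.276 0.27  0.268 0.266 0.266 0.265 0.264 0.263 0.26  0.257 0.252] v [-0.09 -0.06 -0.03 -0.01 -0.01 -0.01 -0.01 -0.01 -0.01 -0.02 -0.03 -0.05]
fit b 0.266 now 23.625 d 0.297 v -0.089 koff -0.006 resid(mrad) [ 0.1 -0.2  0.7 -0.6]
Kc 0.200 Keq 0.412 Ks [0.16 0.18 0.22 0.27 0.31 0.35] cmds:
[[-0.08, 0.54, 0.1], [0.04, -0.27, -0.05], [0.08, -0.54, -0.11], [0.1, -0.67, -0.17], [0.08, -0.53, -0.16], [0.08, -0.52, -0.18]]
pred d [0.283 0.259 0.231 0.203 0.179 0.159 0.145 0.135 0.13  0.127 0.126 0.127] v [-0.15 -0.21 -0.23 -0.21 -0.18 -0.14 -0.1  -0.06 -0.04 -0.02  0.    0.01]
fit b 0.266 now 23.625 d 0.297 v -0.089 koff -0.006 resid(mrad) [ 0.1 -0.2  0.7 -0.6]
Kc 0.200 Keq 0.470 Ks [0.13 0.15 0.2  0.26 0.32 0.37] cmds:
[[-0.15, 0.95, 0.16], [0.04, -0.27, -0.04], [0.11, -0.68, -0.12], [0.13, -0.81, -0.19], [0.12, -0.8, -0.24], [0.1, -0.65, -0.24]]
pred d [0.282 0.252 0.214 0.175 0.14  0.109 0.085 0.068 0.054 0.044 0.036 0.027] v [-0.17 -0.28 -0.31 -0.3  -0.27 -0.22 -0.17 -0.12 -0.09 -0.07 -0.07 -0.07]
```

>>> send_rows([
  [0,0,0,-0.08,0.54,0.1,0.575],
  [0,0,0,0.04,-0.27,-0.05,0.575],
  [0,0,0,0.08,-0.54,-0.11,0.575],
  [0,0,0,0.1,-0.67,-0.17,0.575],
  [0,0,0,0.08,-0.53,-0.16,0.575],
])

```text
t: 24.25
tcp_pos: [0.5029, -0.1454, 0.2661]
orientation: [0.746, -0.642, 0.113, -0.133]
contact_force: [-0.3, 0.1, 0.2]
gripper_width: 0.0361
```

```bash
echo '(23.625,[.16,.18,.22,.27,.31])'>next.txt;  WIN=1.3 bash step.sh 2 .05 6 c; python3 plan.py .0 6 1.3
```

```text
t 24.250 K 0.306 d 0.196 ncc 0.872 rad 0.1419 F [-0.2  0.2  0.2] [ 0.5029 -0.1454  0.2661]
t 24.300 K 0.309 d 0.190 ncc 0.879 rad 0.1418 F [-0.7 -0.   0.1] [ 0.5029 -0.1458  0.2658]
fit b 0.266 now 24.350 d 0.184 v -0.111 koff 0.000 resid(mrad) [ 0.3 -0.5  0.2 -0.2]
Kc 0.310 Keq 0.474 Ks [0.29 0.31 0.34 0.37 0.41 0.43] cmds:
[[-0.04, 0.26, 0.08], [0.04, -0.26, -0.08], [0.06, -0.39, -0.13], [0.06, -0.39, -0.15], [0.08, -0.51, -0.21], [0.04, -0.25, -0.11]]
pred d [0.169 0.149 0.128 0.107 0.088 0.075 0.064 0.057 0.051 0.048 0.046 0.044] v [-0.14 -0.17 -0.17 -0.16 -0.13 -0.1  -0.07 -0.05 -0.03 -0.02 -0.01 -0.01]
fit b 0.266 now 24.350 d 0.184 v -0.111 koff 0.000 resid(mrad) [ 0.3 -0.5  0.2 -0.2]
Kc 0.310 Keq 0.522 Ks [0.27 0.29 0.32 0.36 0.39 0.41] cmds:
[[-0.08, 0.53, 0.16], [0.04, -0.27, -0.08], [0.06, -0.4, -0.13], [0.08, -0.52, -0.19], [0.06, -0.39, -0.15], [0.04, -0.25, -0.11]]
pred d [0.168 0.144 0.116 0.087 0.058 0.03  0.001 0.    0.    0.    0.    0.   ] v [-0.16 -0.21 -0.23 -0.23 -0.22 -0.23 -0.25  0.    0.    0.    0.    0.  ]
```

>>> send_rows([
  [0,0,0,-0.08,0.53,0.16,0.575],
  [0,0,0,0.04,-0.27,-0.08,0.575],
  [0,0,0,0.06,-0.4,-0.13,0.575],
  [0,0,0,0.08,-0.52,-0.19,0.575],
  [0,0,0,0.06,-0.39,-0.15,0.575],
])

```text
t: 24.98
tcp_pos: [0.5045, -0.1557, 0.2623]
orientation: [0.746, -0.642, 0.113, -0.133]
contact_force: [-0.3, 0.3, 0.2]
gripper_width: 0.0365
```

```bash
echo '(24.35,[.27,.29,.32,.36,.39])'>next.txt;  WIN=1.3 bash step.sh 2 .0 6 c
```

```text
t 24.975 K 0.385 d 0.033 ncc 0.995 rad 0.1418 F [-0.2  0.3  0.2] [ 0.5045 -0.1557  0.2623]
t 25.025 K 0.387 d 0.017 ncc 0.991 rad 0.1416 F [-0.2  0.4 -0.2] [ 0.5045 -0.156   0.262 ]
fit b 0.267 now 25.075 d 0.003 v -0.305 koff 0.000 resid(mrad) [ 1.1 -1.5 -0.7  0.8]
Kc 0.390 Keq 0.523 Ks [0.4  0.4  0.41 0.41 0.42 0.42] cmds:
[[0.02, -0.13, -0.05], [0.0, 0.0, 0.0], [0.02, -0.13, -0.06], [0.0, 0.0, 0.0], [0.02, -0.13, -0.06], [0.0, 0.0, 0.0]]
pred d [0 0 0 0 0 0 0 0 0 0 0 0] v [0 0 0 0 0 0 0 0 0 0 0 0]
```

>>> send_rows([
  [0,0,0,0,0,0,0.575],
  [0,0,0,0,0,0,0.575],
  [0,0,0,0,0,0,0.575],
  [0,0,0,-0.13,0.84,0.32,0.575],
  [0,0,0,-0.13,0.86,0.26,0.575],
  [0,0,0,-0.14,0.88,0.2,0.575],
  [0,0,0,-0.14,0.89,0.15,0.575],
  [0,0,0,-0.14,0.89,0.09,0.575],
  [0,0,0,-0.14,0.9,0.03,0.575],
  [0,0,0,0,0,0,0.5],
  [0,0,0,0,0,0,0.3],
  [0,0,0,0,0,0,0.3],
])

```text
t: 26.58
tcp_pos: [0.4963, -0.1029, 0.2729]
orientation: [0.746, -0.642, 0.113, -0.133]
contact_force: [-0.1, -0.9, -0.2]
gripper_width: 0.0599
```

```bash
python3 meas.py 2
```

```text
t 26.575 K -0.006 d -0.006 ncc 0.891 rad 0.1423 F [-0.3 -0.9 -0.2] [ 0.4963 -0.1029  0.2729]
t 26.625 K -0.006 d -0.006 ncc 0.891 rad 0.1423 F [-0.   0.7  0.1] [ 0.4963 -0.103   0.2729]
```

Upright and released. Retreating back along the tool axis.

>>> send_rows([
  [0,0,0,-0.42,-0.06,1.1,0.3],
  [0,0,0,-0.42,-0.06,1.1,0.3],
  [0,0,0,-0.42,-0.06,1.1,0.3],
  [0,0,0,-0.6,-0.1,1.6,0.3],
  [0,0,0,-0.6,-0.1,1.6,0.3],
  [0,0,0,-0.6,-0.1,1.6,0.3],
  [0,0,0,0,0,0,0.3],
  [0,0,0,0,0,0,0.3],
  [0,0,0,0,0,0,0.3],
  [0,0,0,0,0,0,0.3],
])

```text
t: 27.92
tcp_pos: [0.4657, -0.1074, 0.3533]
orientation: [0.747, -0.642, 0.112, -0.132]
contact_force: [0.1, 0.3, 0.5]
gripper_width: 0.0596
```

```bash
python3 meas.py 1; python3 - <<'E'
from topd import *
a=camera('top'); cv2.imwrite('pics/tf.png',a[:,:,::-1]); print('top d',ttilt(a))
z=np.load('last.npz')
for t in ('knob','mug','jar'):
    camera('wrist'); print(t,[(np.round(d['bbox']).tolist(),round(d['confidence'],2)) for d in spotter.spot_in(t,'wrist')][:1])
print('expected knob px',wproj(z['T'],np.array([[.4892,-.1037,.29]])))
b=cv2.imread('pics/t0.png')[...,::-1]; print('index patch diff',np.abs(a[122:140,325:345].astype(int)-b[122:140,325:345]).mean())
E
```

```text
t 27.925 K -0.008 d -0.004 ncc 0.915 rad 0.2228 F [0.1 0.3 0.5] [ 0.4657 -0.1074  0.3533]
top d (np.float64(-2.8023912729781518e-05), np.float64(0.9971502960066998))
knob [([254.0, 190.0, 54.0, 54.0], 0.97)]
mug [([117.0, 64.0, 68.0, 81.0], 0.58)]
jar [([384.0, 102.0, 55.0, 52.0], 0.65)]
expected knob px [[280.58470194 220.12843785]]
index patch diff 4.062962962962963
```

Drum upright, knob back at its free position (281, 217), mug, jar and index in place. Handing in.

```bash
python3 -c "
from rig import r
print(r.sign_off())"
```

```text
the job is handed in; nothing more can be done
None
```

I tipped the drum by its knob to the index, held it there for about 6.4 s (t ≈ 17.2 to 23.6), lowered it and let go. The job is handed in; `sign_off` gave no verdict.

**Hold:** My camera estimates of drum tilt went from 0.36 down to about 0.21 and back to about 0.32 rad during the hold. The index measured about 0.27–0.28 rad, so the pointer should have stayed within 0.1 rad throughout. The steel pointer does not stand out against the dial. The hold is therefore judged from the tracked drum tilt (a top-camera check agreed to about 0.01 rad) and not from seeing the pointer meet the index.

**Return:** The drum came back onto its stop at about 0.3 rad/s, well below the 0.7 limit.

**Last checks:**
- Drum tilt read 0.000 rad in the top view and −0.004 in the wrist view.
- The knob was back at its free position within about 3 pixels.
- The index patch in the top view was unchanged within noise.
- Mug and jar were found by the spotter; I did not check that they stood upright.
- The gripper was clear, with forces near zero.

**What went wrong on the way:**
- **First grip slipped:** the jaws along the stand's x axis let the knob slide out before the drum lifted off. I regripped with the jaws across the lever's motion.
- **Overshoot:** the first approach to the index ran on to about 0.60 rad, under the 0.72 limit, before I caught it.
- **Ejecting grip:** during that overshoot a tight grip was pushing the knob out towards the pad edges. I then caged the knob loosely for the rest of the job.

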